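# Grease the manifold's valve stems and refit the handles

### The job

Take the brush from its holder and grease the manifold's three bare square stems, the left one first, then the middle, then the right (as the robot sees them): before each stem dip the bristles afresh well down into the pot (over half its depth), then press them lightly on top of the stem. Stand the brush back upright in its holder, then push every red handle lying on the bench fully home on a stem of its own (any stem), its wings across the manifold, the closed position. Do not tip the pot or disturb the other things.

Things in the scene. Friction and masses are not known exactly. Their poses are not given: they have to be found in the camera images.
- brush: A grease brush, upright in its holder at the start (tip down, z up), 146 mm long, 80 g. Origin on its axis at the underside of its wooden collar (44 mm across, 6 mm thick), which rests on the holder. Above: a 20 mm square grip, sides parallel to its x and y axes, from 6 to 86 mm above the origin. Below: a steel ferrule 20 mm across, 25 mm long, then black bristles 18 mm across.
- brush_tip (a point): The end of the bristles, on the brush axis, 60 mm below the brush's origin. The bristles give way like a spring when pressed end-on: about 0.8 N to start, then 0.4 N per mm, up to 15 mm of travel.
- holder: The brush holder, a dark steel stand fixed to the bench, 70 x 70 mm, 85 mm high, with a 30 mm square hole through its top plate (8 mm thick) and free space beneath. Origin on the bench under the hole's centre.
- holder_seat (a point): Centre of the holder's hole at the level of its top face, 85 mm above the bench; the brush's origin comes here when it is home.
- pot: The grease pot, a round open steel pot, 80 mm across and 55 mm high, wall 4 mm, 350 g, loose on the bench. Origin at the centre of its underside.
- pot_floor (a point): Centre of the pot's inner floor, 5 mm above the bench and 50 mm below the rim; clear inside width about 64 mm at the floor, 72 mm at the rim.
- manifold: A gas manifold fixed to the bench: an aluminium bar 310 mm long along its y axis, 50 mm wide, its top 50 mm up, with three brass bonnets (32 mm across, tops 70 mm up) 110 mm apart, each with a steel stem. Origin on the bench under the middle stem. A handle is closed when its x axis lies along the manifold's x axis, either way round.
- stem_left (a point): Centre of the top of the left valve stem (+y end), 96 mm above the bench. The stem is 14 mm square, sides parallel to the manifold's x and y, 26 mm long; its top 7 mm taper to 8 mm square. A handle is home when it sits on the brass bonnet, its origin 26 mm below this point.
- stem_middle (a point): Centre of the top of the middle valve stem, 96 mm above the bench. The stem is 14 mm square, sides parallel to the manifold's x and y, 26 mm long; its top 7 mm taper to 8 mm square. A handle is home when it sits on the brass bonnet, its origin 26 mm below this point.
- stem_right (a point): Centre of the top of the right valve stem (-y end), 96 mm above the bench. The stem is 14 mm square, sides parallel to the manifold's x and y, 26 mm long; its top 7 mm taper to 8 mm square. A handle is home when it sits on the brass bonnet, its origin 26 mm below this point.
- handle1: A valve handle, red plastic, 80 g, 92 mm long along its x axis: a hub 36 x 36 mm, 30 mm high, with a 16.4 mm square through bore on its axis, sides parallel to the hub's, and two wings along +-x, 14 mm wide, 7 to 23 mm up. The hub's +-y sides are flat, free to grip. Origin: centre of the hub's underside, z up; lies flat at the start. All are alike and fit any stem; two or three are present.
- handle2: A valve handle, red plastic, 80 g, 92 mm long along its x axis: a hub 36 x 36 mm, 30 mm high, with a 16.4 mm square through bore on its axis, sides parallel to the hub's, and two wings along +-x, 14 mm wide, 7 to 23 mm up. The hub's +-y sides are flat, free to grip. Origin: centre of the hub's underside, z up; lies flat at the start. All are alike and fit any stem; two or three are present.
- handle3: A valve handle, red plastic, 80 g, 92 mm long along its x axis: a hub 36 x 36 mm, 30 mm high, with a 16.4 mm square through bore on its axis, sides parallel to the hub's, and two wings along +-x, 14 mm wide, 7 to 23 mm up. The hub's +-y sides are flat, free to grip. Origin: centre of the hub's underside, z up; lies flat at the start. All are alike and fit any stem; two or three are present.
- screwdriver: Bystander: a screwdriver 180 mm long lying flat; leave it.
- tape: Bystander: a roll of tape, 90 mm across, 19 mm high; leave it.
- goggles: Bystander: dark safety glasses, 140 mm wide, 40 mm high; leave them.
- spray: Bystander: a white plastic bottle, 52 mm across, 150 mm high; leave it.
- wrench: Bystander: a wrench 200 mm long lying flat beyond the manifold; leave it.
- mug: Bystander: a white mug, 80 mm across, 90 mm high; leave it.
- coupling: Bystander: a brass pipe coupling standing on end, 32 mm across, 45 mm high; leave it.
- probe: Bystander: a small grey plastic case 75 x 30 x 22 mm; leave it.
There are look-alikes about, which are no part of the job. What is shaped like the pot but orange is not meant.

How it is judged:
By the outcome, as a careful person would: the job done as asked, in the order asked, and still so for the second after the job is handed in, with the robot touching nothing.
Of handle1, handle2, handle3 only 2 to 3 are there at a start; the rules pass over those that are not, and their reading is None.
At some moment in a run one of handle1, handle2, handle3, pot may be knocked a few centimetres aside while the robot is not near it.
It also fails if it takes over 200 s, if anything falls off the work surface, if the arm or the gripper's body presses on something with over 40 N, if the wrist force passes 120 N, or if a joint passes its speed limit or range.

### The arm

A 6-joint arm with a two-finger parallel gripper is mounted at the origin on the work surface. World frame = base frame: x ahead of the robot, y to its left, z up, the work surface at z = 0. Lengths are in mm, angles in rad, forces in N, time in s.
With the tool pointing down it reaches from about 350 to 975 mm from the base axis. Payload 7.1 kg.
Tool frame: the origin (TCP) lies between the finger pads; the fingertips stand 19 mm ahead of it and the grasp point (between the pads) is the TCP; y points along the fingers, z is the direction in which the jaws open and shut, and the axes are right-handed (so a half turn about y gives the same grasp; the last joint's range is limited). The gripper opens to 88 mm and grips with 3 to 60 N. Pads are 20 mm wide; open, the fingers measure 115 mm over their backs; the gripper's body (75 mm by 178 mm) begins 61 mm behind the grasp point.
Start: joints at [1.221, 0.423, 1.63, -0, 1.089, -0.019], TCP at [202.968, 591.108, 241.675] pointing down, gripper open.
Joint ranges: [-3, 3], [-0.9, 2.11], [0.09, 2.58], [-1.31, 4.45], [0.11, 2.69], [-2.54, 2.54]. Speed limits (rad/s): [2.39, 2.39, 3.01, 3.14, 3.14, 3.14].

### API

Orientations are given as a rotation vector (axis times angle).
In Python, from workcell import ctrl gives the robot as it stands.
- The arm moves only by the tool servo_tool, never from a script. Its argument "moves" is text: rows parted by semicolons, each of 6 numbers parted by spaces: the shift along the world's x, y, z in m, then the turn, a rotation vector about the world's x, y, z in degrees. A call has 1 to 8 rows; each row is the pose to reach, as a shift and turn from the pose commanded when the call began; what a row does not reach only later rows make up. A row lasts 1/8 s, in which the tool goes at most 62.5 mm and 10.7 degrees, less where a joint would pass 70% of its speed; a pose out of reach is approached as far as the arm can. A call with a gripper value outside its range is refused whole. "hand" is the closure in counts, from 0 (fully open) to 255 (shut), set as the call begins (left out, the last holds). The fingers move at their own pace and stop on an object; the grip force is fixed at half the most. Time passes only in rows, so rows that repeat a pose let the fingers close. It gives the time, the measured TCP pose, the force and the opening at its end, in the units of the state.
- ctrl.get_obs(): the state, without advancing time (a new reading comes with each control period).
- ctrl.get_image(name): name is "side" or "top" or "wrist"; returns a dict with "pixels" (420x560x3 uint8, red, green, blue), "depth" (420x560 float32, mm along the optical axis (not along the pixel's ray), 0 where there is no reading), "vertical_fov" (degrees; the focal length in pixels is half the picture's height over the tangent of half this angle, whatever the lens; pixels are square), "cx", "cy" (the principal point, pixels), "k1" (the pictures are not rectified: a ray, as slopes to the right and down, at radius r is drawn at 1 + k1 r^2 times it, then the intrinsics apply), "xyz" and "attitude" of the camera in the world; the wrist camera has in their place "T_tool_cam" (4x4, takes a point from camera to tool coordinates, whose origin is the TCP and whose axes are the tool frame's). Camera axes: x right, y up, looking along -z (the intrinsics and any distortion apply to the point x, -y, -z); pixel columns grow to the right and rows downward; lengths in mm; the calibration is good to about 2 mm. A picture is of the moment at which its call begins: read the wrist's pose just before it.
- ctrl.close_job(): hands the job in, once; it reports no verdict.
The state is a dict: "t": time; "qpos": joint angles; "qvel": joint speeds; "joint_torque": joint torques, N m; "ee_pos": TCP position; "orientation": TCP orientation; "ft_force": force on the tool from outside, world axes, zero at the start; "moment": the same for the moment, N m; "width": finger opening in mm.
Only numpy, scipy, OpenCV 4.12 (cv2) and the standard library are available. Lean on these libraries where they do the work, as an engineer would, in place of code of your own. Each camera call takes 0.05 s, during which the arm holds its last target.

## Working session

There is one attempt and no reset: what is moved stays moved. The work goes in short steps, Python scripts to look and compute and a tool call to move; the robot and the scene stay as the last step left them, time stands still between calls to the robot, and variables do not carry over. Pictures are saved under pics/ and viewed, and the job is handed in when it is done.

Besides the shell and the picture viewer there is one more tool, called after "Call:" as name(argument=value, ...), one argument or row to a line, values as JSON. servo_tool: Moves the arm, as the interface text tells. Its arguments: {"type":"object","properties":{"moves":{"type":"string"},"hand":{"type":"number"}},"required":["moves"]}

```bash
ls; mkdir -p pics; python3 - <<'E'
from workcell import ctrl
import cv2
o=ctrl.get_obs(); print({k:(v if not hasattr(v,'round') else v) for k,v in o.items()})
for n in ("side","top","wrist"):
    d=ctrl.get_image(n)
    cv2.imwrite(f"pics/{n}0.png",d["pixels"][:,:,::-1])
    print(n,{k:v for k,v in d.items() if k not in("pixels","depth")})
E
```

```text
pics
{'t': 0.0, 'qpos': array([ 1.22100624e+00,  4.23831055e-01,  1.63068888e+00, -5.96458892e-05,
        1.08858703e+00, -1.90137120e-02]), 'qvel': array([ 0.00051655, -0.00101713, -0.00053489, -0.00025658,  0.00027338,
       -0.00102465]), 'joint_torque': array([ 6.03120388e-04, -5.44641423e+01, -2.73673242e+01,  6.45916373e-02,
        2.27079412e-02, -1.54247700e-04]), 'ee_pos': array([202.8040532 , 590.62581735, 240.90822386]), 'orientation': array([-1.55666879,  0.25978666, -0.25943068]), 'ft_force': array([0.21475914, 0.01674782, 0.01253219]), 'moment': array([-0.01651334, -0.01697924,  0.05103233]), 'width': 87.75121488035927}
side {'vertical_fov': 49.38419304194555, 'cx': 283.40193351307715, 'cy': 203.9751907409612, 'k1': 0.0037218189002857565, 'xyz': array([-206.48441104, -828.68068697,  805.72150435]), 'attitude': array([ 0.95280938, -0.37380488, -0.65818464])}
top {'vertical_fov': 50.975153059395964, 'cx': 277.8524106699925, 'cy': 212.7536553822953, 'k1': -0.024323251923670543, 'xyz': array([ 366.44469086,  -26.51029507, 1212.62160687]), 'attitude': array([ 0.15242573, -0.10660614, -1.5516703 ])}
wrist {'vertical_fov': 68.37705338106747, 'cx': 279.75331710494083, 'cy': 210.8450183760462, 'k1': -0.014315530960293215, 'T_tool_cam': array([[ 1.91550265e-04, -9.61007801e-01, -2.76521193e-01,
        -7.41722070e+01],
       [ 4.10551500e-04,  2.76521250e-01, -9.61007716e-01,
        -1.43759942e+02],
       [ 9.99999897e-01,  7.05550921e-05,  4.47510912e-04,
        -2.44531439e-01],
       [ 0.00000000e+00,  0.00000000e+00,  0.00000000e+00,
         1.00000000e+00]])}
```

View pics/top0.png

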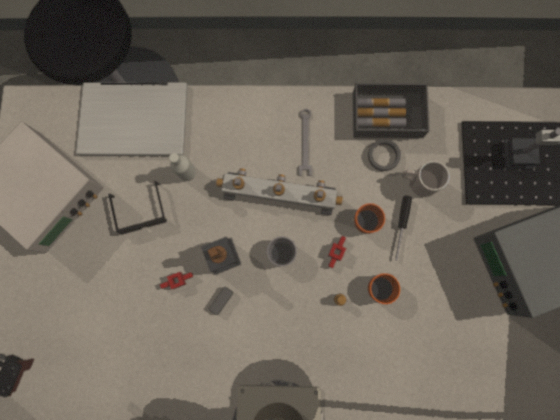

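View pics/side0.png

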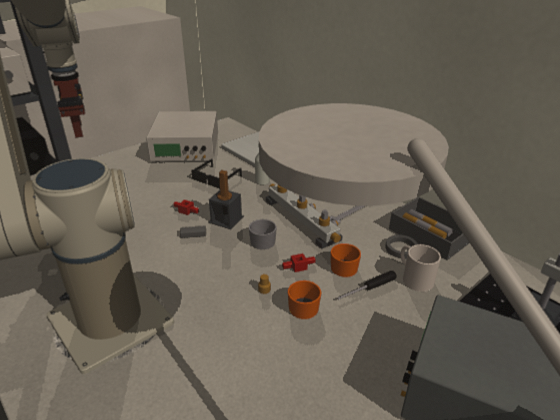

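View pics/wrist0.png

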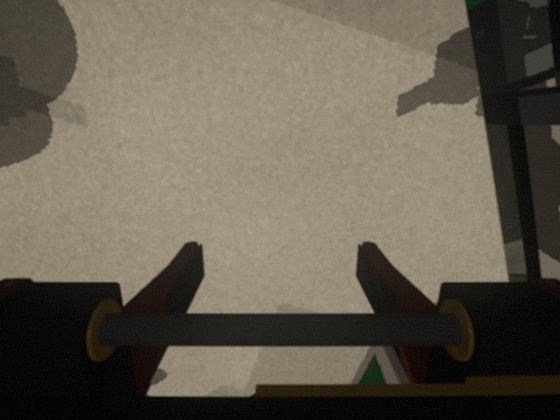

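The top view shows the manifold with stems at (238,183), (279,190) and (320,197). The brush and holder are at (218,255), the steel pot at (282,251), and two red handles at (177,281) and (338,252). The orange pots are decoys. Next I'll measure these.

```bash
cat > h.py <<'E'
import numpy as np, cv2
from scipy.spatial.transform import Rotation as R
from workcell import ctrl
np.set_printoptions(precision=1,suppress=True)
def cam(n):
    o=ctrl.get_obs(); d=ctrl.get_image(n)
    H,W=d["depth"].shape; f=H/2/np.tan(np.radians(d["vertical_fov"])/2)
    u,v=np.meshgrid(np.arange(W),np.arange(H))
    K=np.array([[f,0,d["cx"]],[0,f,d["cy"]],[0,0,1]])
    p=cv2.undistortPoints(np.stack([u,v],-1).reshape(-1,1,2).astype(np.float64),K,np.array([d["k1"],0,0,0,0.])).reshape(H,W,2)
    ray=np.dstack([p[...,0],-p[...,1],-np.ones((H,W))])
    if n=="wrist":
        T=d["T_tool_cam"]; Rt=R.from_rotvec(o["orientation"]).as_matrix()
        Rw=Rt@T[:3,:3]; c=Rt@T[:3,3]+o["ee_pos"]
    else:
        Rw=R.from_rotvec(d["attitude"]).as_matrix(); c=d["xyz"]
    rw=ray@Rw.T
    P=c+rw*d["depth"][...,None]; P[d["depth"]==0]=np.nan
    return dict(rgb=d["pixels"],depth=d["depth"],P=P,ray=rw,c=c,o=o,K=K,Rw=Rw,k1=d["k1"])
def onplane(C,u,v,z):
    r=np.array([cv2.remap(C["ray"][...,i].astype(np.float32),np.float32([[u]]),np.float32([[v]]),1)[0,0] for i in range(3)])
    return C["c"]+r*(z-C["c"][2])/r[2]
def project(C,X):
    q=(np.asarray(X)-C["c"])@C["Rw"]; x,y=q[0]/-q[2],-q[1]/-q[2]; s=1+C["k1"]*(x*x+y*y)
    return C["K"][0,0]*x*s+C["K"][0,2],C["K"][1,1]*y*s+C["K"][1,2]
E
python3 - <<'E'
from h import *
for n in("top","side"):
    C=cam(n)
    np.savez(f"{n}0.npz",P=C["P"],rgb=C["rgb"])
    P=C["P"]
    for uv in ([(238,183),(279,190),(320,197),(218,255),(282,251),(177,281),(338,252),(300,300),(183,165)] if n=="top" else [(350,150),(265,228),(345,250),(225,180),(285,188),(300,203),(324,218),(200,290)]): print(n,uv,P[uv[1],uv[0]])
    hsv=cv2.cvtColor(C["rgb"],cv2.COLOR_RGB2HSV)
    m=(((hsv[...,0]<6)|(hsv[...,0]>172))&(hsv[...,1]>150)&(hsv[...,2]>60)).astype(np.uint8)
    k,l,s,c=cv2.connectedComponentsWithStats(m)
    for i in range(1,k):
        if s[i,4]>15:
            q=P[l==i]; q=q[~np.isnan(q[:,0])]
            if len(q): print("red",s[i],c[i],np.median(q,0),np.nanmax(q[:,2]))
E
cat > crop.py <<'E'
import sys,cv2
a,b,x,y,w,h,s=sys.argv[1],sys.argv[2],*map(float,sys.argv[3:])
i=cv2.imread(a)[int(y):int(y+h),int(x):int(x+w)]
cv2.imwrite(b,cv2.resize(i,None,fx=s,fy=s,interpolation=cv2.INTER_CUBIC))
E
python3 crop.py pics/top0.png pics/topc.png 150 160 220 150 3.6
```

```text
top (238, 183) [630.8 113.7  91.7]
top (279, 190) [616.2   6.4  78.4]
top (320, 197) [ 600.3 -101.9   70.5]
top (218, 255) [438.8 151.1 138.8]
top (282, 251) [461.4  -2.6   7.5]
top (177, 281) [375.1 284.7  -1.7]
top (338, 252) [ 461.8 -156.5   -3.5]
top (300, 300) [330.4 -53.1   3. ]
top (183, 165) [674.6 258.2 104.8]
red [330 237  15  30 179] [336.7 251.5] [ 461.3 -150.    28.2] 36.31885188821752
red [161 273  31  15 191] [176.1 280. ] [377.7 278.7  28.8] 34.333298947402
side (350, 150) [ 122.3 -563.3  605.1]
side (265, 228) [486.3  18.2  24.2]
side (345, 250) [ 573.9 -215.7   36.8]
side (225, 180) [444.8 149.1 144.8]
side (285, 188) [640.8 103.5  63. ]
side (300, 203) [612.3   3.7  66.1]
side (324, 218) [ 605.1 -103.7   69.9]
side (200, 290) [211.6 -55.6   0.1]
red [174 200  25  15 219] [185.8 206.8] [372.2 271.3  21.5] 33.47180756348405
red [283 254  32  18 323] [298.6 262.3] [ 455.2 -161.9   22.9] 34.899514602387285
```

View pics/topc.png

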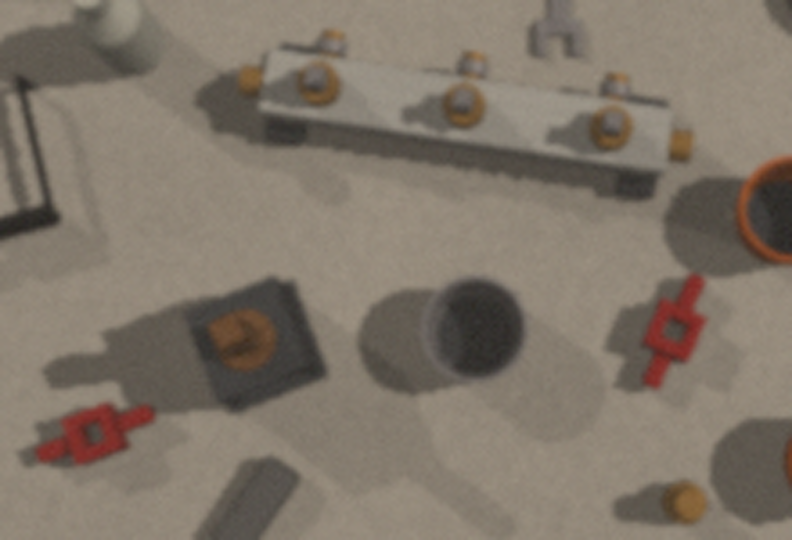

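```bash
python3 - <<'E'
from h import *
o=ctrl.get_obs(); print(R.from_rotvec(o["orientation"]).as_matrix().round(3), o["ee_pos"])
for n in ("top",):
    P=np.load("top0.npz")["P"]
    def box(x0,x1,y0,y1,z0,z1):
        m=(P[...,0]>x0)&(P[...,0]<x1)&(P[...,1]>y0)&(P[...,1]<y1)&(P[...,2]>z0)&(P[...,2]<z1)
        return P[m]
    q=box(380,510,90,220,75,95); print("holder",len(q),np.median(q,0),cv2.minAreaRect(q[:,:2].astype(np.float32)))
    q=box(380,510,90,220,140,190); print("brush",len(q),np.median(q,0))
    q=box(400,520,-60,60,35,70); print("pot",len(q),(q.min(0)+q.max(0))/2)
    q=box(540,720,-200,220,38,60); print("bar",len(q),cv2.minAreaRect(q[:,:2].astype(np.float32)))
    q=box(540,720,-200,220,80,130); print("stems",len(q)); print(q[::4])
E
```

```text
[[ 0.9 -0.   0.3]
 [-0.3 -0.   0.9]
 [-0.  -1.  -0. ]] [202.9 590.9 241.3]
holder 634 [443.9 156.4  85.5] ((446.3810729980469, 162.26296997070312), (71.19966125488281, 70.96560668945312), 23.1916561126709)
brush 90 [443.8 158.9 169.8]
pot 197 [459.1  -0.9  48.3]
bar 2072 ((627.745361328125, -16.214767456054688), (391.2650451660156, 92.17736053466797), 77.50750732421875)
stems 99
[[ 642.9  121.4   97. ]
 [ 643.9  111.4   93.2]
 [ 641.4  114.    92.7]
 [ 637.8  121.4   95.7]
 [ 640.6  112.2   84.7]
 [ 635.3  116.1   95.5]
 [ 633.1  121.5   93.1]
 [ 635.2  112.1   84.6]
 [ 632.6  117.3   84.1]
 [ 628.4   11.4   95.3]
 [ 624.7   11.2   99.9]
 [ 622.5   13.8   97.7]
 [ 623.9    3.6   92.2]
 [ 619.6    6.    99.3]
 [ 617.5   11.2   96.6]
 [ 617.5   16.8   84.2]
 [ 615.2    6.    95.2]
 [ 615.1  -98.    88.9]
 [ 611.4 -102.9   94. ]
 [ 608.   -97.5   97.1]
 [ 607.1  -92.9   88.9]
 [ 605.3 -102.6   97.7]
 [ 603.2  -97.7   94.9]
 [ 602.1  -93.    87.4]
 [ 601.1 -103.    92.7]]
```

Call:
servo_tool(
  moves="0.03 -0.055 0.02 0 0 -6; 0.06 -0.11 0.03 0 0 -12; 0.09 -0.165 0.04 0 0 -18; 0.12 -0.22 0.05 0 0 -24; 0.15 -0.275 0.06 0 0 -30; 0.18 -0.33 0.06 0 0 -36; 0.21 -0.385 0.06 0 0 -42; 0.24 -0.435 0.06 0 0 -47",
  hand=0,
)

```text
t: 1.25
ee_pos: [442.1, 156.8, 302.0]
orientation: [-1.377, 0.896, -0.897]
ft_force: [0.9, -0.0, -0.8]
width: 87.7
```

Call:
servo_tool(
  moves="0 0 0 0 0 0; 0 0 0 0 0 0",
)

```text
t: 1.5
ee_pos: [441.3, 158.6, 301.6]
orientation: [-1.379, 0.896, -0.895]
ft_force: [0.6, 0.2, 0.3]
width: 87.9
```

```bash
python3 - <<'E'
from h import *
C=cam("wrist"); cv2.imwrite("pics/w1.png",C["rgb"][:,:,::-1])
o=C["o"]; print(o["t"],o["ee_pos"],R.from_rotvec(o["orientation"]).as_matrix()[:2,2], o["ft_force"],o["qpos"])
P=C["P"]
m=(P[...,2]>160)&(P[...,2]<180)&(np.abs(P[...,0]-444)<40)&(np.abs(P[...,1]-158)<40)
q=P[m]; print(len(q),np.median(q,0),(q.min(0)+q.max(0))/2,cv2.minAreaRect(q[:,:2].astype(np.float32)))
m=(P[...,2]>78)&(P[...,2]<90)&(np.abs(P[...,0]-444)<60)&(np.abs(P[...,1]-158)<60)
q=P[m];print(cv2.minAreaRect(q[:,:2].astype(np.float32)),np.median(q,0))
E
```

```text
1.5 [441.3 158.6 301.6] [0.9 0.4] [0.6 0.2 0.3] [ 0.3  0.1  1.9  0.   1.1 -0.1]
474 [445.  161.  171.3] [445.7 159.7 166.9] ((445.6132507324219, 159.45103454589844), (19.775371551513672, 20.348106384277344), 26.96929931640625)
((446.91864013671875, 160.44381713867188), (69.70984649658203, 70.0100326538086), 22.78495979309082) [442.1 170.3  85.6]
```

View pics/w1.png

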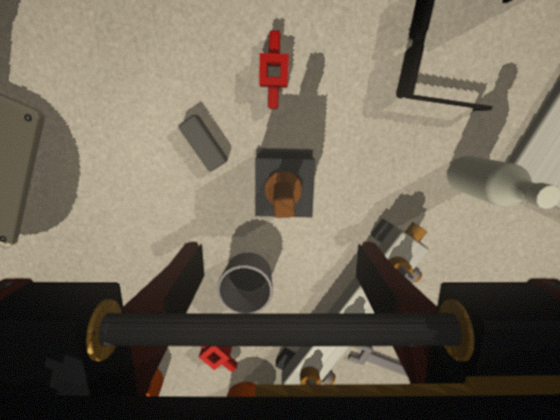

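```bash
python3 - <<'E'
from h import *
C=cam("wrist");P=C["P"];o=C["o"]
tz=R.from_rotvec(o["orientation"]).as_matrix()[:,2];print("jaw yaw",np.degrees(np.arctan2(tz[1],tz[0])),o["ee_pos"])
for a,b in((166,176),(168,174),(110,165)):
    m=(P[...,2]>a)&(P[...,2]<b)&(np.abs(P[...,0]-444)<30)&(np.abs(P[...,1]-158)<30)
    q=P[m]; print(len(q),q.mean(0),cv2.minAreaRect(q[:,:2].astype(np.float32)))
m=(P[...,2]>87)&(P[...,2]<95)&(np.abs(P[...,0]-444)<28)&(np.abs(P[...,1]-158)<28)
q=P[m]; print("collar",len(q),cv2.minEnclosingCircle(q[:,:2].astype(np.float32)))
# visual edges
g=C["rgb"][180:225,265:305]; cv2.imwrite("pics/w1c.png",cv2.resize(g[:,:,::-1],None,fx=10,fy=10))
for nm,(x,y,z) in dict(pot=(460,0,48)).items():
    m=(P[...,2]>50)&(P[...,2]<60)&(np.hypot(P[...,0]-x,P[...,1]-y)<60)
    q=P[m]; print(nm,len(q),cv2.minEnclosingCircle(q[:,:2].astype(np.float32)))
E
```

```text
jaw yaw 24.09321547680503 [441.  159.2 301.6]
443 [445.2 160.3 171.1] ((445.7161865234375, 159.34548950195312), (19.89215087890625, 20.176361083984375), 27.998733520507812)
432 [445.3 160.1 171.2] ((445.7314758300781, 159.27064514160156), (19.75595474243164, 20.218135833740234), 26.5907039642334)
220 [441.1 167.9 140. ] ((441.40240478515625, 167.02041625976562), (19.837265014648438, 3.0699923038482666), 29.11870574951172)
collar 634 ((443.8002624511719, 155.91847229003906), 33.40695571899414)
pot 553 ((458.67138671875, -2.3699779510498047), 40.091495513916016)
```

View pics/w1c.png

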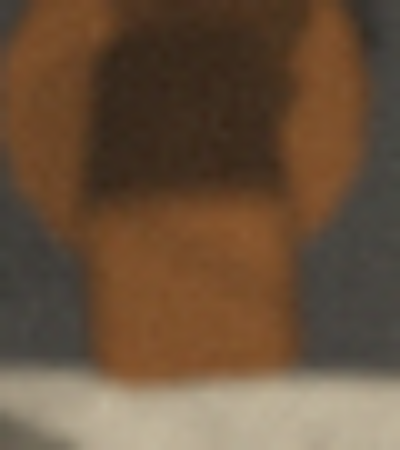

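Call:
servo_tool(
  moves="0.004 0.001 0 0 0 2; 0.004 0.001 -0.04 0 0 2; 0.004 0.001 -0.08 0 0 2; 0.004 0.001 -0.09 0 0 2; 0.004 0.001 -0.09 0 0 2",
)

```text
t: 2.22
ee_pos: [445.4, 160.3, 211.8]
orientation: [-1.392, 0.867, -0.867]
ft_force: [0.6, -0.4, 0.6]
width: 87.5
```

```bash
cat > st.py <<'E'
from h import *
C=cam("wrist");o=C["o"]
tm=R.from_rotvec(o["orientation"]).as_matrix();tz=tm[:,2]
print("t",o["t"],"ee",o["ee_pos"],"jaw",np.degrees(np.arctan2(tz[1],tz[0])),"tilt",tm[2,0]*57,tm[2,2]*57,"F",o["ft_force"],"w",o["width"],"q",np.round(o["qpos"],2))
import sys
if len(sys.argv)>1: cv2.imwrite("pics/%s.png"%sys.argv[1],C["rgb"][:,:,::-1])
E
python3 st.py w2;python3 st.py
```

```text
t 2.225 ee [445.4 160.3 211.8] jaw 26.139244195349633 tilt -0.007132358303876096 -0.0411906862346923 F [ 0.6 -0.4  0.6] w 87.47641996556646 q [ 0.3  0.2  2.   0.   0.9 -0.1]
t 2.275 ee [446.  160.3 212.5] jaw 26.120076492431373 tilt 0.008437936405928548 0.05626634256751123 F [0.3 0.1 0.8] w 87.92835862667577 q [ 0.3  0.2  2.  -0.   0.9 -0.1]
```

View pics/w2.png

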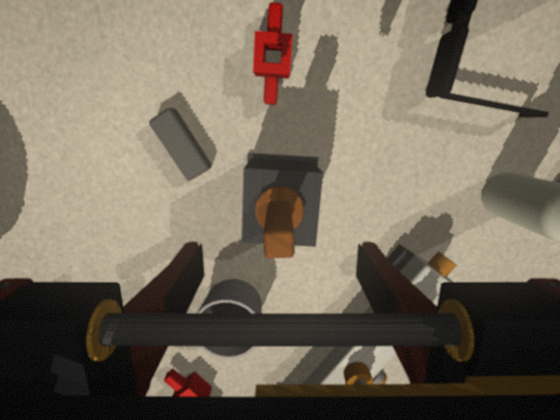

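The brush grip at (279,245) is centred between the fingers, so I'll go down and grip it.

Call:
servo_tool(
  moves="0 0 -0.03 0 0 0; 0 0 -0.05 0 0 0; 0 0 -0.067 0 0 0; 0 0 -0.067 0 0 0",
)

```text
t: 2.82
ee_pos: [445.7, 159.8, 145.0]
orientation: [-1.391, 0.868, -0.868]
ft_force: [-0.7, -0.7, 0.7]
width: 88.3
```

Call:
servo_tool(
  moves="0 0 0 0 0 0; 0 0 0 0 0 0; 0 0 0 0 0 0; 0 0 0 0 0 0; 0 0 0 0 0 0; 0 0 0 0 0 0; 0 0 0 0 0 0",
  hand=255,
)

```text
t: 3.7
ee_pos: [445.4, 159.7, 144.6]
orientation: [-1.391, 0.868, -0.868]
ft_force: [-1.4, 0.2, 0.5]
width: 21.3
```

```bash
python3 st.py w3
```

```text
t 3.7 ee [445.4 159.7 144.6] jaw 26.050290180288094 tilt 0.0015075970056302457 -0.005345166777298516 F [-1.4  0.2  0.5] w 21.342838024067422 q [ 0.3  0.3  2.  -0.   0.8 -0.1]
```

View pics/w3.png

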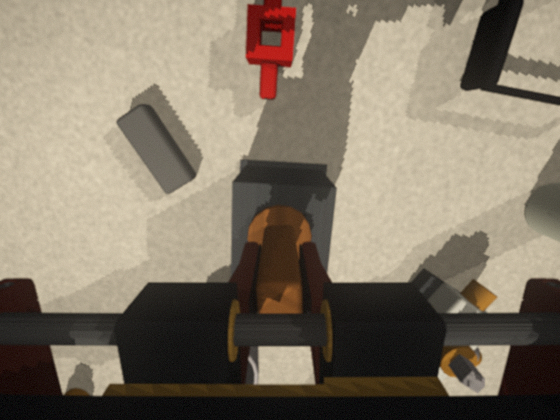

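Call:
servo_tool(
  moves="0 0 0.02 0 0 0; 0 0 0.05 0 0 0; 0 0 0.09 0 0 0; 0.003 -0.04 0.1 0 0 0; 0.006 -0.08 0.1 0 0 0; 0.01 -0.12 0.1 0 0 0; 0.012 -0.15 0.1 0 0 0; 0.014 -0.162 0.1 0 0 0",
)

```text
t: 4.75
ee_pos: [459.3, -3.5, 244.6]
orientation: [-1.39, 0.87, -0.869]
ft_force: [0.1, 0.2, -1.5]
width: 19.5
```

```bash
python3 st.py w4; python3 - <<'E'
from h import *
C=cam("wrist");P=C["P"]
m=(P[...,2]>50)&(P[...,2]<60)&(np.hypot(P[...,0]-459,P[...,1]+2)<60)
q=P[m]; print(len(q),cv2.minEnclosingCircle(q[:,:2].astype(np.float32)))
C=cam("top");P=C["P"];cv2.imwrite("pics/t4.png",C["rgb"][:,:,::-1])
m=(P[...,2]>48)&(P[...,2]<62)&(np.hypot(P[...,0]-459,P[...,1]+2)<60)
q=P[m]; print(len(q),cv2.minEnclosingCircle(q[:,:2].astype(np.float32)))
C=cam("side");cv2.imwrite("pics/s4.png",C["rgb"][:,:,::-1])
P=C["P"]
m=(P[...,2]>48)&(P[...,2]<58)&(np.hypot(P[...,0]-459,P[...,1]+2)<50)
q=P[m]; print(len(q),cv2.minEnclosingCircle(q[:,:2].astype(np.float32)))
E
python3 crop.py pics/s4.png pics/s4c.png 180 120 200 150 4
```

```text
t 4.75 ee [459.3  -3.5 244.6] jaw 25.93668408442118 tilt -0.008152362609581243 -0.013953567228818964 F [ 0.1  0.2 -1.5] w 19.512409702583643 q [-0.   0.2  2.   0.   1.  -0.5]
653 ((458.9320068359375, -2.9682796001434326), 39.72378158569336)
34 ((443.2957763671875, 0.2701911926269531), 35.72098922729492)
173 ((456.8143005371094, -2.336803436279297), 43.15433120727539)
```

View pics/s4c.png

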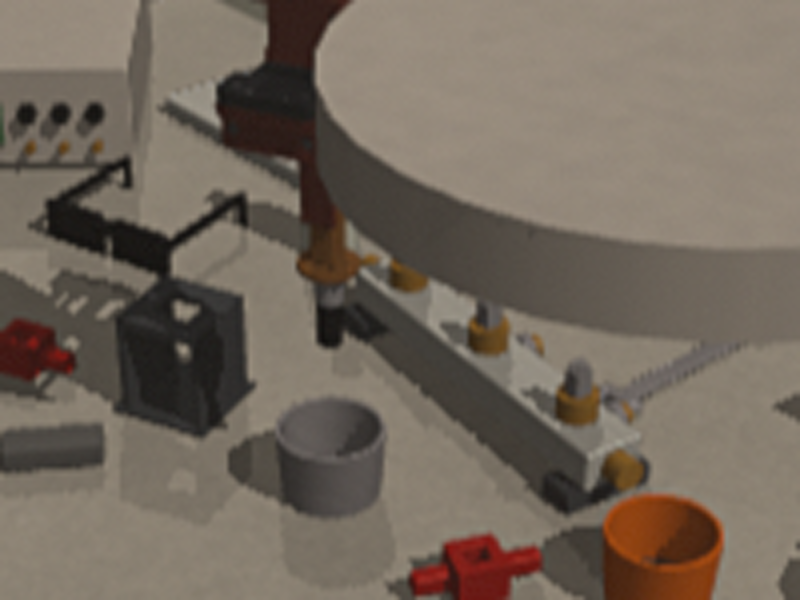

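View pics/w4.png

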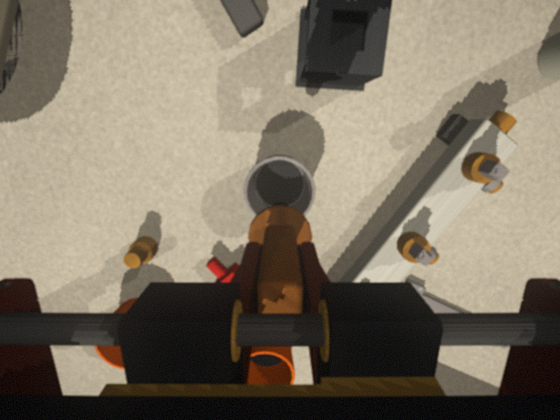

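The brush hangs upright over the steel pot, so I'll dip.

Call:
servo_tool(
  moves="0 0.001 -0.04 0 0 0; 0 0.001 -0.08 0 0 0; 0 0.001 -0.1 0 0 0; 0 0.001 -0.108 0 0 0; 0 0.001 -0.108 0 0 0; 0 0.001 -0.108 0 0 0",
)

```text
t: 5.7
ee_pos: [460.1, -1.0, 137.5]
orientation: [-1.39, 0.867, -0.869]
ft_force: [0.5, 0.3, 0.6]
width: 19.7
```

```bash
python3 st.py; python3 - <<'E'
from h import *
C=cam("side");cv2.imwrite("pics/s5.png",C["rgb"][:,:,::-1])
E
python3 crop.py pics/s5.png pics/s5c.png 180 120 200 150 4
```

```text
t 5.7 ee [460.1  -1.  137.5] jaw 26.072207429053645 tilt 0.041096673472947653 0.07981207339628926 F [0.5 0.3 0.6] w 19.683630174776216 q [-0.   0.3  2.1  0.   0.7 -0.5]
```

View pics/s5c.png

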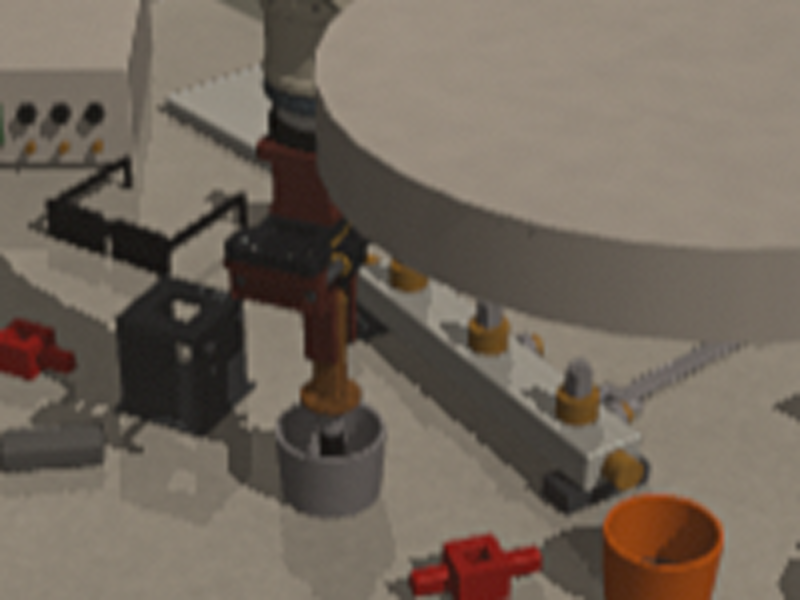

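Call:
servo_tool(
  moves="0 0 0.03 0 0 0; 0 0 0.07 0 0 0; 0 0 0.108 0 0 0; 0.04 0.02 0.108 0 0 0; 0.08 0.04 0.108 0 0 0; 0.1 0.06 0.108 0 0 0; 0.1 0.06 0.108 0 0 0",
)

```text
t: 6.68
ee_pos: [560.5, 59.6, 245.1]
orientation: [-1.39, 0.866, -0.868]
ft_force: [-0.3, 0.7, -1.2]
width: 19.7
```

```bash
python3 st.py w6; cat > stems.py <<'E'
from h import *
for n in ("wrist","top"):
    C=cam(n);P=C["P"]
    for s in ((637,116),(621,9),(606,-99)):
        m=(P[...,2]>91)&(P[...,2]<101)&(np.hypot(P[...,0]-s[0],P[...,1]-s[1])<16)
        q=P[m]
        if len(q): print(n,len(q),q.mean(0),(q.min(0)+q.max(0))/2,project(C,q.mean(0)))
        m=(P[...,2]>66.5)&(P[...,2]<73)&(np.hypot(P[...,0]-s[0],P[...,1]-s[1])<30)
        q=P[m]
        if len(q)>5: print("   bonnet",len(q),cv2.minEnclosingCircle(q[:,:2].astype(np.float32)))
E
python3 stems.py
```

```text
t 6.675 ee [560.5  59.6 245.1] jaw 26.126985050733992 tilt 0.022822963885953285 0.06960965161677429 F [-0.3  0.7 -1.2] w 19.74684068237331 q [ 0.1  0.3  1.8  0.   1.1 -0.4]
wrist 169 [637.9 116.6  94.8] [638.9 116.4  94.5] (np.float64(378.2387746072987), np.float64(183.62221930942556))
   bonnet 455 ((639.1668701171875, 116.3350830078125), 15.974026679992676)
   bonnet 96 ((630.22998046875, 14.820871353149414), 12.298212051391602)
wrist 11 [ 609.8 -104.4   96.9] [ 609.5 -105.2   96.4] (np.float64(255.54752001169314), np.float64(346.5468323582531))
top 12 [621.8   6.8  95.2] [622.4   6.2  94.8] (np.float64(278.7496622260391), np.float64(186.49963030639842))
   bonnet 35 ((622.427734375, 6.778955459594727), 14.948766708374023)
top 24 [606.6 -99.4  94.8] [607.5 -99.1  96. ] (np.float64(319.66607148019335), np.float64(192.70885200499225))
   bonnet 63 ((607.1139526367188, -99.47172546386719), 15.973652839660645)
```

View pics/w6.png

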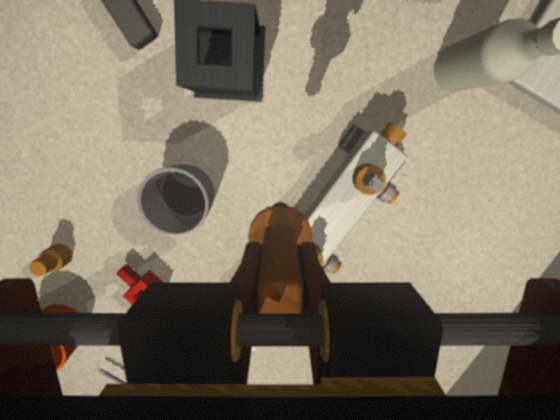

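Call:
servo_tool(
  moves="0.04 0.03 0 0 0 0; 0.078 0.057 0 0 0 0; 0.078 0.057 -0.015 0 0 0; 0.078 0.057 -0.025 0 0 0; 0.078 0.057 -0.025 0 0 0",
)

```text
t: 7.45
ee_pos: [635.5, 114.6, 218.4]
orientation: [-1.393, 0.871, -0.867]
ft_force: [0.2, -0.2, -0.6]
width: 19.8
```

```bash
python3 st.py w7;python3 st.py
```

```text
t 7.45 ee [635.5 114.6 218.4] jaw 25.998427480928267 tilt -0.04908718325807765 -0.18895692778535356 F [ 0.2 -0.2 -0.6] w 19.845742295040036 q [ 0.2  0.5  1.6 -0.   1.1 -0.3]
t 7.5 ee [636.2 114.8 219.2] jaw 25.997366204607466 tilt -0.025581665022912592 -0.10173338278380006 F [ 0.3  0.5 -1.5] w 19.72551902323592 q [ 0.2  0.5  1.6 -0.   1.1 -0.3]
```

View pics/w7.png

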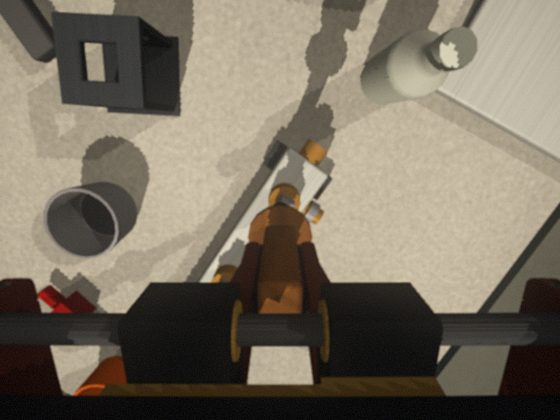

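Call:
servo_tool(
  moves="0.002 0.001 0 0 0 0; 0.002 0.001 -0.003 0 0 0; 0.002 0.001 -0.005 0 0 0; 0.002 0.001 -0.007 0 0 0; 0.002 0.001 -0.007 0 0 0; 0.002 0.001 -0.007 0 0 0",
)

```text
t: 8.3
ee_pos: [639.6, 116.7, 212.8]
orientation: [-1.39, 0.868, -0.868]
ft_force: [0.3, -0.8, 1.2]
width: 20.0
```

```bash
for i in 1 2 3 4; do python3 st.py;done; python3 stems.py; python3 - <<'E'
from h import *
C=cam("side");cv2.imwrite("pics/s7.png",C["rgb"][:,:,::-1])
E
python3 crop.py pics/s7.png pics/s7c.png 180 120 200 150 4
```

```text
t 8.3 ee [639.6 116.7 212.8] jaw 26.049492389046172 tilt 0.008056536256761615 0.014781245616679706 F [ 0.3 -0.8  1.2] w 19.988343763270297 q [ 0.2  0.5  1.6 -0.   1.1 -0.3]
t 8.35 ee [639.5 116.7 212.9] jaw 26.052450829403913 tilt 0.007584214597194605 0.014854543738138604 F [0.7 0.4 0.9] w 19.675623909713625 q [ 0.2  0.5  1.6 -0.   1.1 -0.3]
t 8.4 ee [639.5 116.7 212.8] jaw 26.048435187720205 tilt 0.006821830961573405 0.014786149054311637 F [ 0.7 -1.1  1. ] w 19.925195517466637 q [ 0.2  0.5  1.6 -0.   1.1 -0.3]
t 8.45 ee [639.5 116.7 212.8] jaw 26.04810025514379 tilt 0.005112458178483936 0.012365639751359792 F [-0.4 -0.2  1.2] w 20.279413757992344 q [ 0.2  0.5  1.6 -0.   1.1 -0.3]
wrist 22 [635.6 122.6  94.6] [637.2 121.7  95.8] (np.float64(277.6195952241046), np.float64(201.990482073293))
   bonnet 393 ((638.812255859375, 117.03848266601562), 15.734631538391113)
   bonnet 175 ((618.7206420898438, 16.223846435546875), 12.308752059936523)
top 21 [623.4   9.9  94.5] [623.6  10.1  95.9] (np.float64(277.5717066148824), np.float64(185.95226938639055))
   bonnet 66 ((623.3390502929688, 9.259093284606934), 15.76651668548584)
top 20 [607.1 -99.7  95.4] [ 607.2 -100.3   95.5] (np.float64(319.8007100338497), np.float64(192.4990754371294))
   bonnet 63 ((607.5681762695312, -99.48847198486328), 15.877850532531738)
```

View pics/s7c.png

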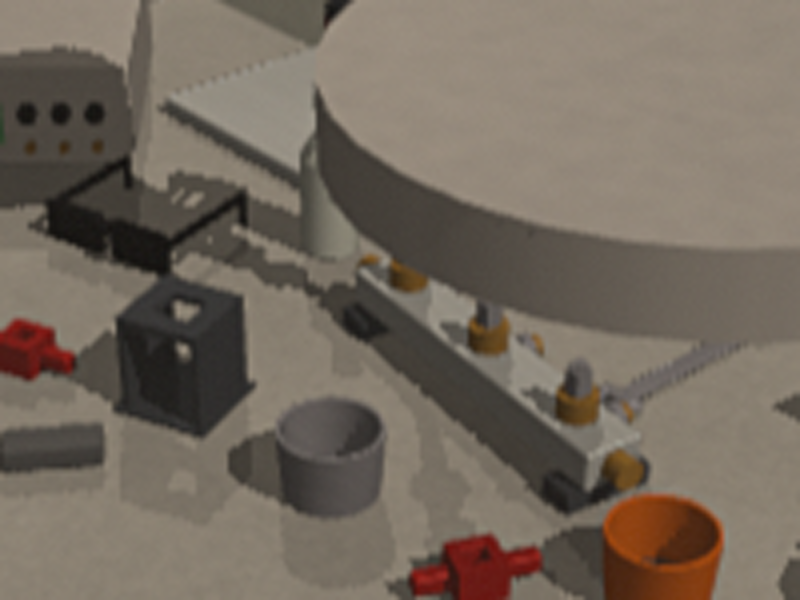

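Contact is about 2 N, since Fz went from -0.9 to +1.0. I'll press 1.5 mm more, then lift and go back to the pot.

Call:
servo_tool(
  moves="0 0 -0.0015 0 0 0; 0 0 -0.0015 0 0 0; 0 0 -0.0015 0 0 0",
)

```text
t: 9.02
ee_pos: [639.5, 116.7, 211.2]
orientation: [-1.39, 0.868, -0.868]
ft_force: [0.6, -0.1, 2.4]
width: 19.9
```

Call:
servo_tool(
  moves="0 0 0.02 0 0 0; -0.01 -0.01 0.034 0 0 0; -0.05 -0.033 0.034 0 0 0; -0.09 -0.06 0.034 0 0 0; -0.13 -0.086 0.034 0 0 0; -0.17 -0.112 0.034 0 0 0; -0.18 -0.119 0.034 0 0 0; -0.18 -0.119 0.034 0 0 0",
)

```text
t: 10.02
ee_pos: [459.4, -2.7, 246.1]
orientation: [-1.389, 0.868, -0.87]
ft_force: [0.1, -0.1, -0.4]
width: 19.9
```

```bash
python3 st.py w8; cat > pot.py <<'E'
from h import *
C=cam("wrist");P=C["P"]
m=(P[...,2]>50)&(P[...,2]<60)&(np.hypot(P[...,0]-459,P[...,1]+2)<75)
q=P[m]; print(len(q),cv2.minEnclosingCircle(q[:,:2].astype(np.float32)))
C=cam("side")
P=C["P"]
m=(P[...,2]>48)&(P[...,2]<58)&(np.hypot(P[...,0]-459,P[...,1]+2)<50)
q=P[m]; print(len(q),cv2.minEnclosingCircle(q[:,:2].astype(np.float32)))
import sys
if len(sys.argv)>1: cv2.imwrite("pics/%s.png"%sys.argv[1],cv2.resize(C["rgb"][120:270,180:380,::-1],None,fx=4,fy=4,interpolation=2))
E
python3 pot.py s8
```

```text
t 10.025 ee [459.4  -2.7 246.1] jaw 25.97581564114926 tilt 0.04078155850681631 0.09076075956204166 F [ 0.1 -0.1 -0.4] w 19.87412867462741 q [-0.   0.2  2.   0.   1.  -0.5]
644 ((458.7786560058594, -2.777278423309326), 39.65523147583008)
169 ((458.069091796875, -5.621662139892578), 43.265132904052734)
```

View pics/s8.png

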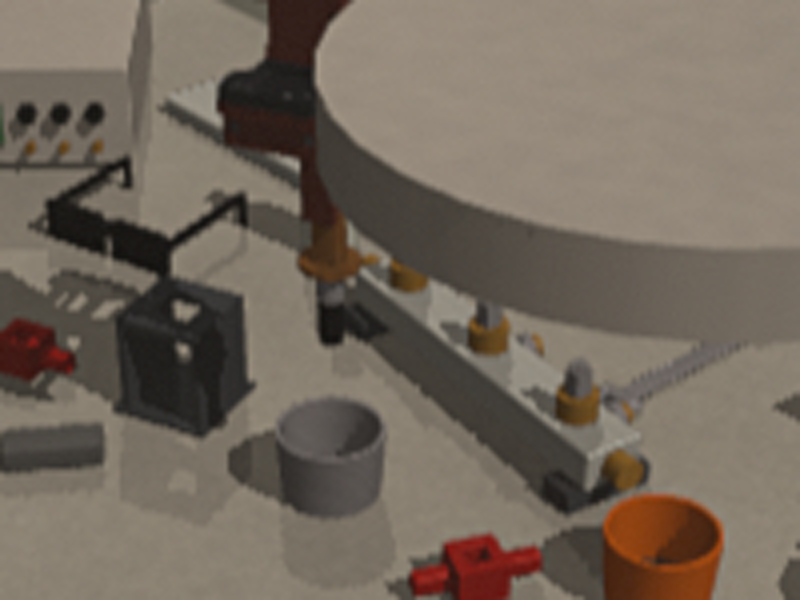

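The pot hasn't moved and the brush is upright. Second dip, then up and over to just above the middle stem at about (623,7.5).

Call:
servo_tool(
  moves="0 0 -0.04 0 0 0; 0 0 -0.08 0 0 0; 0 0 -0.108 0 0 0; 0 0 -0.109 0 0 0; 0 0 -0.109 0 0 0",
)

```text
t: 10.8
ee_pos: [460.4, -2.0, 136.7]
orientation: [-1.39, 0.867, -0.868]
ft_force: [0.9, -0.1, -0.6]
width: 19.9
```

Call:
servo_tool(
  moves="0 0 0 0 0 0; 0 0 0.04 0 0 0; 0 0 0.08 0 0 0; 0 0 0.108 0 0 0; 0.05 0.003 0.108 0 0 0; 0.09 0.005 0.108 0 0 0; 0.09 0.005 0.108 0 0 0",
)

```text
t: 11.68
ee_pos: [552.0, 2.8, 245.5]
orientation: [-1.389, 0.865, -0.87]
ft_force: [0.0, 0.1, 0.7]
width: 19.9
```

```bash
python3 st.py w9;python3 stems.py
```

```text
t 11.675 ee [552.    2.8 245.5] jaw 26.054305343086448 tilt 0.09264543166063166 0.18405104237389192 F [0.  0.1 0.7] w 19.916352295494786 q [-0.   0.3  1.8  0.   1.  -0.5]
wrist 195 [638.4 115.4  94.9] [639.6 115.7  94.3] (np.float64(417.6586169300135), np.float64(135.62258272055578))
   bonnet 475 ((639.8779907226562, 115.64159393310547), 16.059215545654297)
wrist 151 [622.3   8.3  94.7] [623.1   7.8  94.5] (np.float64(345.84811322247435), np.float64(226.69003466145494))
   bonnet 390 ((623.3897705078125, 7.61704683303833), 15.874942779541016)
top 24 [607.  -99.3  94.3] [ 607.8 -100.3   94.7] (np.float64(319.62483402053573), np.float64(192.62543065647967))
   bonnet 61 ((607.7318725585938, -99.18793487548828), 16.01828956604004)
```

View pics/w9.png

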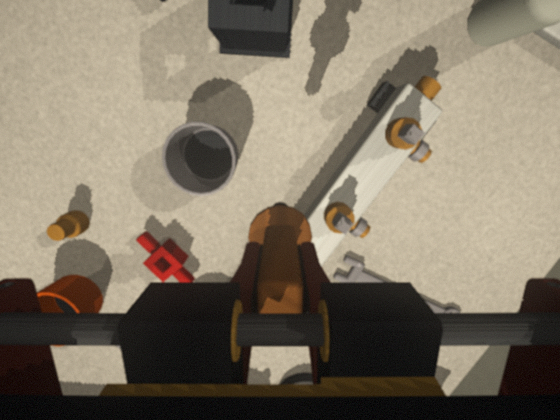

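Call:
servo_tool(
  moves="0.04 0.003 0 0 0 0; 0.071 0.005 0 0 0 0; 0.071 0.005 -0.02 0 0 0; 0.071 0.005 -0.025 0 0 0; 0.071 0.005 -0.025 0 0 0; 0.071 0.005 -0.025 0 0 0",
)

```text
t: 12.58
ee_pos: [620.3, 7.7, 220.0]
orientation: [-1.39, 0.868, -0.869]
ft_force: [-0.0, 0.3, -1.0]
width: 19.9
```

```bash
python3 st.py
```

```text
t 12.575 ee [620.3   7.7 220. ] jaw 26.044006113242045 tilt 0.02386961076798122 0.045435014146581965 F [-0.   0.3 -1. ] w 19.936216624601396 q [-0.   0.4  1.7 -0.   1.  -0.5]
```

Call:
servo_tool(
  moves="0.0025 0 0 0 0 0; 0.0025 0 -0.004 0 0 0; 0.0025 0 -0.007 0 0 0; 0.0025 0 -0.0085 0 0 0; 0.0025 0 -0.0085 0 0 0; 0.0025 0 -0.0085 0 0 0",
)

```text
t: 13.38
ee_pos: [623.3, 7.7, 211.0]
orientation: [-1.39, 0.867, -0.869]
ft_force: [0.6, 0.1, 1.2]
width: 19.9
```

```bash
python3 st.py;python3 st.py;python3 st.py; python3 pot.py s10
```

```text
t 13.375 ee [623.3   7.7 211. ] jaw 26.047671176509144 tilt 0.02300474426895832 0.04267363964336596 F [0.6 0.1 1.2] w 19.904071817977854 q [-0.   0.5  1.7 -0.   1.  -0.5]
t 13.425 ee [623.2   7.7 211. ] jaw 26.04606344437871 tilt 0.01852295007256799 0.040963107117713005 F [ 2.1 -0.3  0.9] w 19.844940637551137 q [-0.   0.5  1.7  0.   1.  -0.5]
t 13.475 ee [623.2   7.7 210.9] jaw 26.044112241011437 tilt 0.02043653952740887 0.04031166427265148 F [ 1.6 -0.6  1.6] w 19.77261976284155 q [-0.   0.5  1.7 -0.   1.  -0.5]
1484 ((459.9163818359375, -3.6625444889068604), 40.364925384521484)
172 ((457.88671875, -3.6021299362182617), 41.814674377441406)
```

View pics/s10.png

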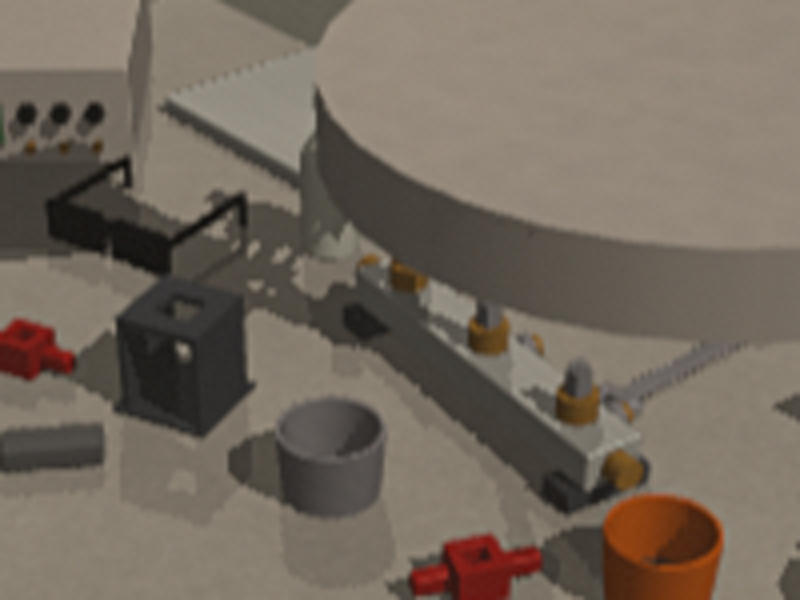

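Call:
servo_tool(
  moves="0 0 0.02 0 0 0; -0.01 0 0.035 0 0 0; -0.06 -0.003 0.035 0 0 0; -0.11 -0.007 0.035 0 0 0; -0.155 -0.01 0.035 0 0 0; -0.164 -0.01 0.035 0 0 0; -0.164 -0.01 0.035 0 0 0; -0.164 -0.01 0.035 0 0 0",
)

```text
t: 14.62
ee_pos: [460.2, -2.3, 246.0]
orientation: [-1.39, 0.867, -0.869]
ft_force: [0.7, -0.7, -1.6]
width: 20.0
```

```bash
python3 st.py; python3 pot.py s11
```

```text
t 14.625 ee [460.2  -2.3 246. ] jaw 26.049540644810563 tilt 0.03063527802887661 0.06174183784508891 F [ 0.7 -0.7 -1.6] w 19.95338181242209 q [-0.   0.2  2.   0.   1.  -0.5]
635 ((458.7420349121094, -2.705892562866211), 39.565673828125)
161 ((458.6946105957031, -5.115352153778076), 41.72892379760742)
```

View pics/s11.png

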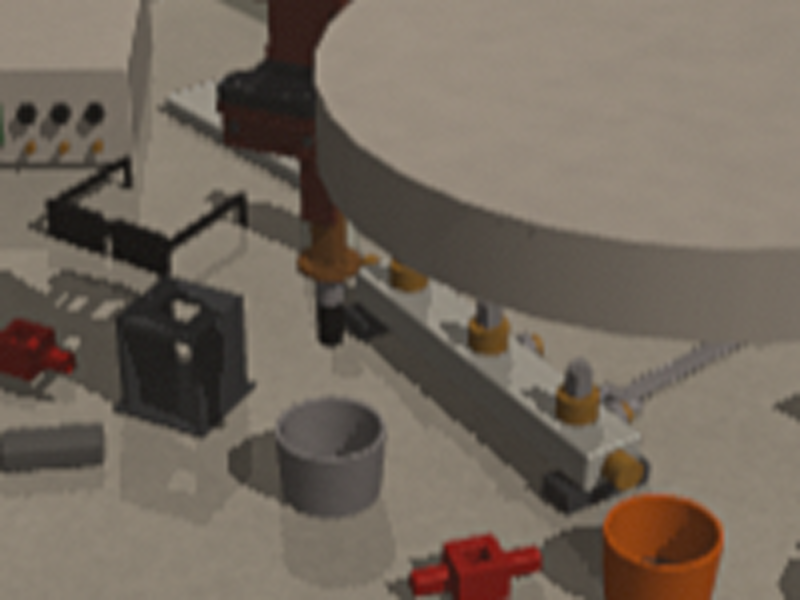

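Call:
servo_tool(
  moves="0 0 -0.04 0 0 0; 0 0 -0.08 0 0 0; 0 0 -0.108 0 0 0; 0 0 -0.109 0 0 0; 0 0 -0.109 0 0 0",
)

```text
t: 15.4
ee_pos: [459.7, -2.3, 137.2]
orientation: [-1.39, 0.868, -0.869]
ft_force: [-0.2, 0.8, -0.1]
width: 19.7
```

Call:
servo_tool(
  moves="0 0 0 0 0 0; 0 0 0.04 0 0 0; 0 0 0.08 0 0 0; 0 0 0.109 0 0 0; 0.03 -0.035 0.109 0 0 0; 0.06 -0.065 0.109 0 0 0; 0.06 -0.065 0.109 0 0 0; 0.06 -0.065 0.109 0 0 0",
)

```text
t: 16.4
ee_pos: [518.4, -67.1, 246.1]
orientation: [-1.39, 0.869, -0.868]
ft_force: [-0.9, 0.8, -0.1]
width: 19.7
```

```bash
python3 st.py w12;python3 stems.py
```

```text
t 16.4 ee [518.4 -67.1 246.1] jaw 26.020704786668816 tilt -0.009396395335801 0.002981988965396254 F [-0.9  0.8 -0.1] w 19.739780162205204 q [-0.1  0.3  1.9  0.   1.  -0.6]
wrist 212 [637.7 114.8  95. ] [638.  115.4  95.4] (np.float64(488.65838111659775), np.float64(80.44631668857468))
   bonnet 530 ((638.9798583984375, 115.66405487060547), 16.029869079589844)
wrist 176 [622.3   7.4  94.6] [622.6   7.3  94.5] (np.float64(409.25415230433407), np.float64(179.6511131607248))
   bonnet 451 ((623.2416381835938, 7.994199275970459), 16.1623477935791)
wrist 138 [ 606.6 -100.2   94.7] [ 607.4 -101.3   95.1] (np.float64(340.90674059763074), np.float64(264.47007629403225))
   bonnet 343 ((607.7467651367188, -101.02812957763672), 15.997845649719238)
top 23 [637.7 118.3  94.9] [638.5 118.   95. ] (np.float64(236.21765149438798), np.float64(180.13000983390359))
   bonnet 58 ((638.1282348632812, 118.29480743408203), 15.883892059326172)
top 1 [618.   16.5  94.1] [618.   16.5  94.1] (np.float64(275.0), np.float64(188.0))
   bonnet 15 ((626.0549926757812, 18.77284049987793), 11.213027954101562)
```

View pics/w12.png

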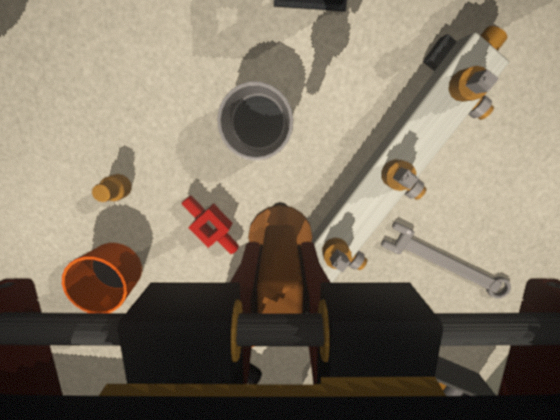

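Call:
servo_tool(
  moves="0.045 -0.017 0 0 0 0; 0.089 -0.034 0 0 0 0; 0.089 -0.034 -0.02 0 0 0; 0.089 -0.034 -0.026 0 0 0; 0.089 -0.034 -0.026 0 0 0; 0.089 -0.034 -0.026 0 0 0; 0.089 -0.034 -0.026 0 0 0",
)

```text
t: 17.42
ee_pos: [608.1, -101.2, 220.5]
orientation: [-1.39, 0.867, -0.869]
ft_force: [-0.3, -0.0, -1.0]
width: 19.6
```

```bash
python3 st.py;python3 pot.py s13
```

```text
t 17.425 ee [ 608.1 -101.2  220.5] jaw 26.05569875621765 tilt 0.04208588588478446 0.05615631409972771 F [-0.3 -0.  -1. ] w 19.625605878924997 q [-0.2  0.4  1.7 -0.   1.  -0.6]
1005 ((480.1416320800781, -47.61186599731445), 39.70972442626953)
51 ((472.283935546875, -32.74497604370117), 36.47011184692383)
```

View pics/s13.png

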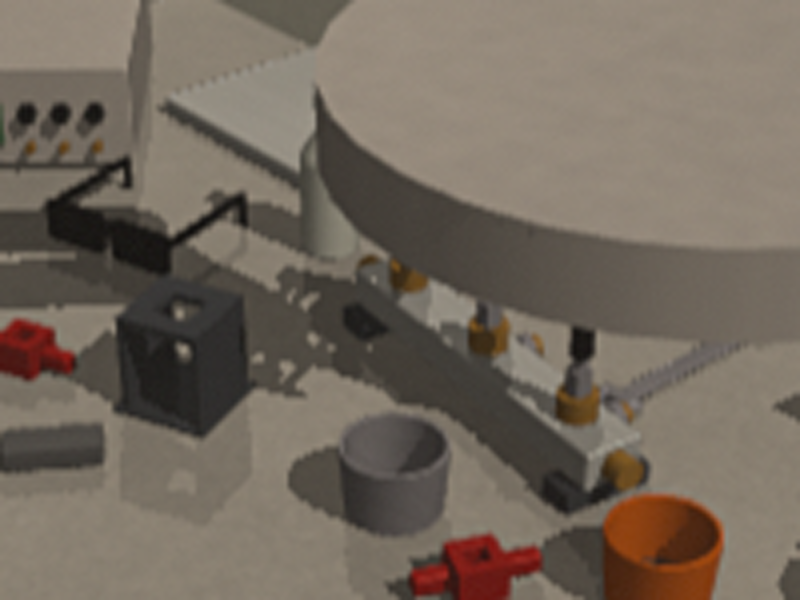

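The pot has just been knocked to about (480,-48). That happened after the third dip, so it doesn't affect the greasing. Pressing the right stem.

Call:
servo_tool(
  moves="0 0 -0.004 0 0 0; 0 0 -0.007 0 0 0; 0 0 -0.009 0 0 0; 0 0 -0.009 0 0 0; 0 0 -0.009 0 0 0",
)

```text
t: 18.2
ee_pos: [608.1, -101.3, 210.9]
orientation: [-1.39, 0.868, -0.868]
ft_force: [1.1, -0.7, 3.2]
width: 19.9
```

```bash
python3 st.py;python3 st.py;python3 st.py;python3 pot.py s14
```

```text
t 18.2 ee [ 608.1 -101.3  210.9] jaw 26.046665894689543 tilt 0.015074980758308099 0.018139147703901903 F [ 1.1 -0.7  3.2] w 19.882933072836384 q [-0.2  0.5  1.7 -0.   1.  -0.6]
t 18.25 ee [ 608.1 -101.3  210.9] jaw 26.050223291374422 tilt 0.01558586439286963 0.01972085555895664 F [ 0.4 -0.2  1.9] w 20.39317442513269 q [-0.2  0.5  1.7 -0.   1.  -0.6]
t 18.3 ee [ 608.1 -101.4  210.9] jaw 26.046702949541487 tilt 0.018529197488961202 0.02329706212830185 F [ 0.9 -0.7  1.5] w 19.916224792408215 q [-0.2  0.5  1.7 -0.   1.  -0.6]
1067 ((480.04345703125, -47.52585220336914), 39.801395416259766)
55 ((471.8721923828125, -30.96487808227539), 34.65914535522461)
```

View pics/s14.png

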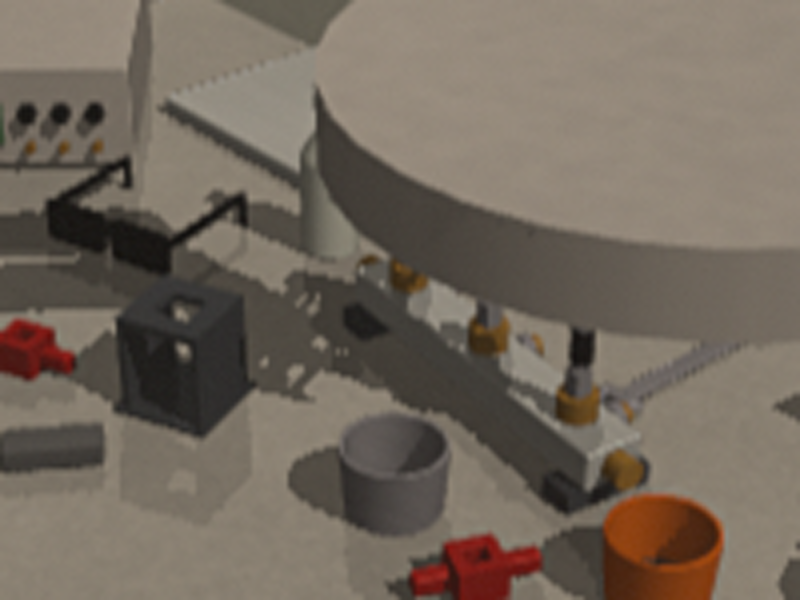

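Call:
servo_tool(
  moves="0 0 0.03 0 0 0; -0.01 0.015 0.04 0 0 0; -0.04 0.065 0.04 0 0 0; -0.07 0.113 0.04 0 0 0; -0.1 0.16 0.04 0 0 0; -0.13 0.208 0.04 0 0 0; -0.155 0.25 0.04 0 0 0; -0.1626 0.261 0.04 0 0 0",
)

```text
t: 19.45
ee_pos: [442.5, 161.5, 250.1]
orientation: [-1.393, 0.867, -0.865]
ft_force: [0.2, 0.4, -1.0]
width: 19.7
```

Call:
servo_tool(
  moves="0 0 0 0 0 0; 0 0 0 0 0 0; 0 0 0 0 0 0",
)

```text
t: 19.82
ee_pos: [445.9, 158.8, 250.6]
orientation: [-1.39, 0.869, -0.869]
ft_force: [0.2, -0.8, -0.5]
width: 19.8
```

```bash
python3 st.py w15; python3 - <<'E'
from h import *
for n in("wrist","side"):
    C=cam(n);P=C["P"]
    m=(P[...,2]>80)&(P[...,2]<90)&(np.hypot(P[...,0]-446,P[...,1]-160)<60)
    q=P[m];print(n,len(q),cv2.minAreaRect(q[:,:2].astype(np.float32)))
    if n=="side": cv2.imwrite("pics/s15.png",cv2.resize(C["rgb"][120:270,180:380,::-1],None,fx=4,fy=4,interpolation=2))
E
```

```text
t 19.825 ee [445.9 158.8 250.6] jaw 25.954499827750514 tilt 0.006527240359299524 -0.0042827607005552215 F [ 0.2 -0.8 -0.5] w 19.838968142943834 q [ 0.3  0.2  1.9 -0.   1.  -0.1]
wrist 2759 ((446.892578125, 160.01272583007812), (70.05361938476562, 70.73828125), 22.641128540039062)
side 297 ((446.6583557128906, 161.1442413330078), (78.34437561035156, 76.68977355957031), 21.622943878173828)
```

View pics/s15.png

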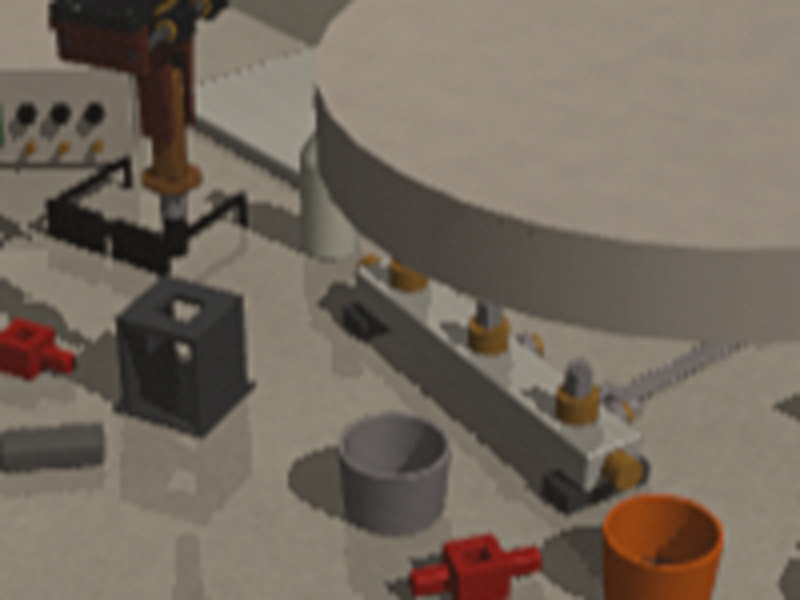

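View pics/w15.png

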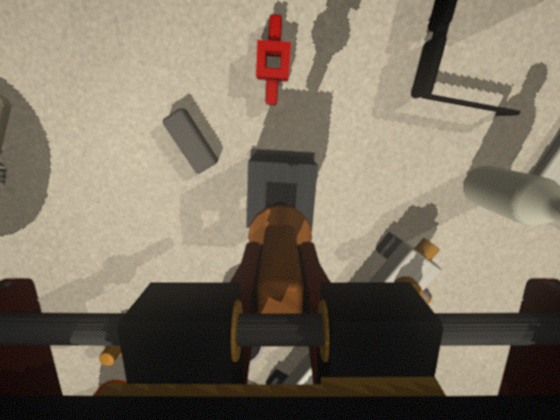

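Call:
servo_tool(
  moves="0.001 0.001 -0.01 0 0 0; 0.001 0.001 -0.04 0 0 0; 0.001 0.001 -0.065 0 0 0; 0.001 0.001 -0.085 0 0 0; 0.001 0.001 -0.095 0 0 0; 0.001 0.001 -0.103 0 0 0; 0.001 0.001 -0.105 0 0 0; 0.001 0.001 -0.105 0 0 0",
)

```text
t: 20.98
ee_pos: [446.6, 160.8, 146.0]
orientation: [-1.39, 0.868, -0.868]
ft_force: [0.2, -0.1, -0.6]
width: 19.8
```

```bash
python3 st.py;python3 st.py; python3 pot.py s16
```

```text
t 20.975 ee [446.6 160.8 146. ] jaw 26.046477949324434 tilt 0.004754903057973103 0.03853925596690355 F [ 0.2 -0.1 -0.6] w 19.828470861458744 q [ 0.3  0.3  2.   0.   0.8 -0.1]
t 21.025 ee [446.7 160.8 146.1] jaw 26.048035173278294 tilt 0.007275900811826996 0.05298569642610318 F [ 0.3 -0.2 -0.6] w 19.591065620652202 q [ 0.3  0.3  2.  -0.   0.8 -0.1]
0 ((0.0, 0.0), 0.0)
53 ((473.54248046875, -33.37815856933594), 35.41234588623047)
```

View pics/s16.png

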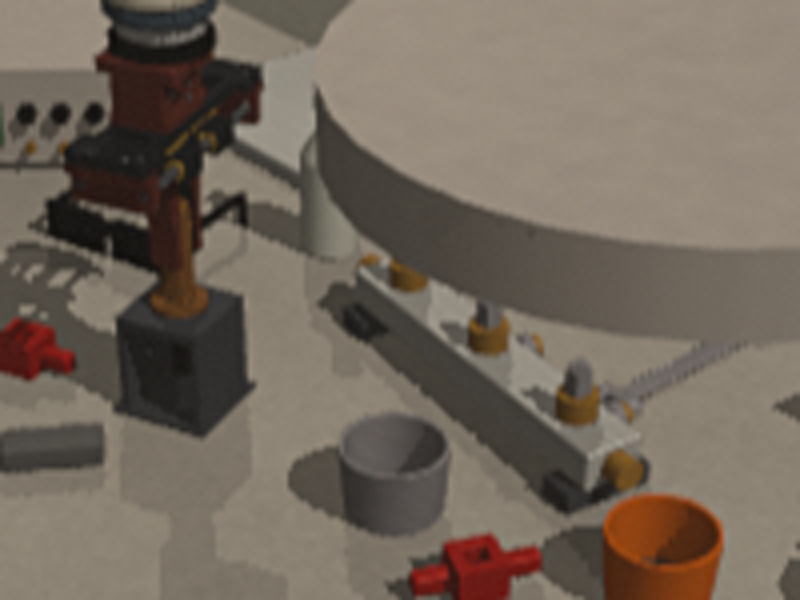

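Call:
servo_tool(
  moves="0 0 -0.001 0 0 0; 0 0 -0.0015 0 0 0; 0 0 -0.0015 0 0 0",
)

```text
t: 21.55
ee_pos: [446.5, 160.7, 144.6]
orientation: [-1.39, 0.868, -0.868]
ft_force: [-1.7, -0.3, 6.0]
width: 20.0
```

Call:
servo_tool(
  moves="0 0 0 0 0 0; 0 0 0 0 0 0; 0 0 0 0 0 0; 0 0 0 0 0 0; 0 0 0 0 0 0; 0 0 0 0 0 0",
  hand=0,
)

```text
t: 22.3
ee_pos: [446.3, 160.7, 144.2]
orientation: [-1.391, 0.868, -0.868]
ft_force: [0.0, 0.3, 0.2]
width: 76.3
```

Call:
servo_tool(
  moves="0 0 0.02 0 0 0; 0 0 0.05 0 0 0; 0 0 0.09 0 0 0; 0 0 0.13 0 0 0; -0.03 0.05 0.14 0 0 -5; -0.05 0.09 0.14 0 0 -5; -0.06 0.11 0.14 0 0 -5; -0.06 0.11 0.14 0 0 -5",
)

```text
t: 23.3
ee_pos: [385.7, 271.6, 284.2]
orientation: [-1.362, 0.932, -0.932]
ft_force: [0.9, -0.0, -0.4]
width: 87.6
```

```bash
python3 st.py w17; cat > hand.py <<'E'
from h import *
import sys
for n in ("wrist","top"):
    C=cam(n);P=C["P"]
    hsv=cv2.cvtColor(C["rgb"],cv2.COLOR_RGB2HSV)
    m=(((hsv[...,0]<6)|(hsv[...,0]>174))&(hsv[...,1]>160)&(hsv[...,2]>60)&(P[...,2]<130)&(P[...,2]>-10)).astype(np.uint8)
    k,l,s,c=cv2.connectedComponentsWithStats(m)
    for i in range(1,k):
        if s[i,4]<60: continue
        q=P[l==i]; zt=np.percentile(q[:,2],85); hub=q[q[:,2]>q[:,2].max()-9 if n=="top" else q[:,2]>zt-3]
        r=cv2.minAreaRect(q[:,:2].astype(np.float32))
        b=cv2.boxPoints(r); e=b[1]-b[0]; e2=b[2]-b[1]; e=e if np.hypot(*e)>np.hypot(*e2) else e2
        rh=cv2.minAreaRect(hub[:,:2].astype(np.float32))
        # wings top: long axis by PCA
        d=q[:,:2]-q[:,:2].mean(0); w,v=np.linalg.eigh(d.T@d)
        print(n,c[i],s[i,4],"ztop",zt,"rect c",np.array(r[0]),np.array(r[1]),"yaw %.1f pca %.1f"%(np.degrees(np.arctan2(e[1],e[0]))%180,np.degrees(np.arctan2(v[1,1],v[0,1]))%180),"hub",np.array(rh[0]),np.array(rh[1]),rh[2])
E
python3 hand.py; python3 pot.py s17
```

```text
t 23.3 ee [385.7 271.6 284.2] jaw 21.200198754939866 tilt 9.473632130241327e-05 0.004993273106171314 F [ 0.9 -0.  -0.4] w 87.59175669706366 q [ 0.6  0.1  1.9 -0.   1.1  0.2]
wrist [276.7 169.8] 936 ztop 31.067791247182996 rect c [378.5 281.7] [34.6 88.8] yaw 111.8 pca 111.9 hub [378.4 282.3] [34.6 35.9] 22.258014678955078
top [336.6 251.4] 147 ztop 31.683950666693953 rect c [ 462.  -149.7] [31.4 85.2] yaw 156.5 pca 156.3 hub [ 462.2 -149.7] [31.4 76.4] 66.45347595214844
top [175.5 280.1] 165 ztop 31.77861833609986 rect c [377.2 281.9] [32.6 86.1] yaw 115.4 pca 112.1 hub [380.2 270.9] [32.8 55.7] 18.267301559448242
228 ((471.14031982421875, -35.913902282714844), 36.294803619384766)
56 ((472.5435791015625, -34.049076080322266), 34.14482879638672)
```

View pics/w17.png

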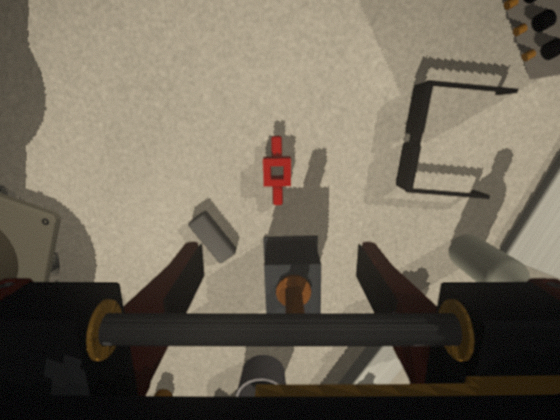

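View pics/s17.png

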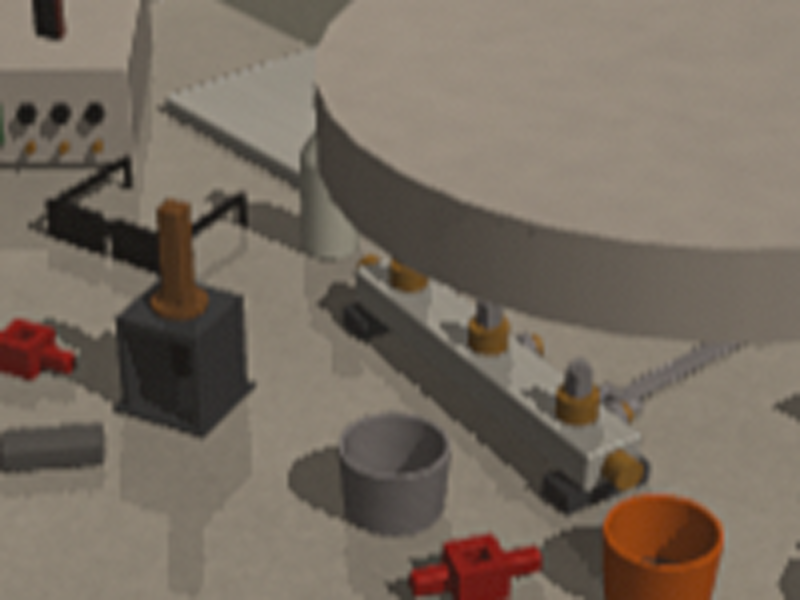

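The brush is home and upright at (175,260). Handle A is at (378.5,282), with wings at yaw 112°.

Call:
servo_tool(
  moves="-0.007 0.01 -0.03 0 0 0.7; -0.007 0.01 -0.08 0 0 0.7; -0.007 0.01 -0.13 0 0 0.7; -0.007 0.01 -0.17 0 0 0.7; -0.007 0.01 -0.18 0 0 0.7; -0.007 0.01 -0.18 0 0 0.7",
  hand=70,
)

```text
t: 24.3
ee_pos: [379.7, 280.4, 104.3]
orientation: [-1.365, 0.926, -0.926]
ft_force: [-0.5, 0.1, 0.1]
width: 63.7
```

```bash
python3 st.py w18; python3 hand.py
```

```text
t 24.3 ee [379.7 280.4 104.3] jaw 21.699877894493007 tilt 0.008691096700160161 -0.03346271770230208 F [-0.5  0.1  0.1] w 63.69073228114858 q [ 0.6  0.4  2.  -0.   0.7  0.2]
wrist [276.9 218.4] 3053 ztop 31.024313856531876 rect c [378.2 282.3] [35.  90.3] yaw 112.6 pca 111.9 hub [378.4 281.9] [35.  36.5] 22.628406524658203
top [336.7 251.4] 144 ztop 31.58844856420019 rect c [ 462.  -149.9] [30.5 85.3] yaw 156.9 pca 156.7 hub [ 464.4 -150.9] [30.5 41.5] 66.8719482421875
top [181.2 278.1] 100 ztop 30.91681238558825 rect c [383.6 263.5] [31.8 47.7] yaw 110.2 pca 114.7 hub [382.3 266.9] [31.8 40.6] 20.165054321289062
```

View pics/w18.png

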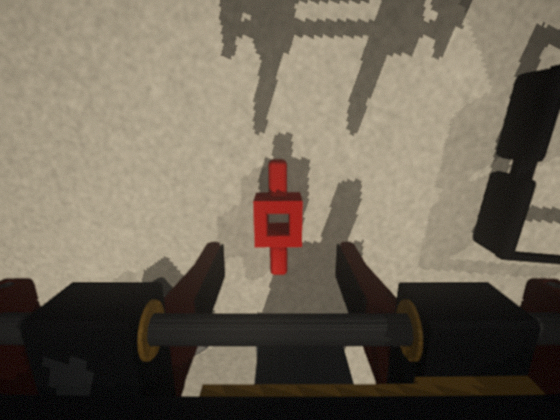

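Handle A is well aligned: the hub is at (278,219), centred between the fingers. Going down to grasp.

Call:
servo_tool(
  moves="-0.001 0.0015 -0.04 0 0 0.3; -0.001 0.0015 -0.07 0 0 0.3; -0.001 0.0015 -0.082 0 0 0.3; -0.001 0.0015 -0.082 0 0 0.3; -0.001 0.0015 -0.082 0 0 0.3",
)

```text
t: 25.08
ee_pos: [379.1, 282.7, 23.3]
orientation: [-1.365, 0.92, -0.922]
ft_force: [0.5, -0.2, 0.1]
width: 63.8
```

Call:
servo_tool(
  moves="0 0 0 0 0 0; 0 0 0 0 0 0; 0 0 0 0 0 0; 0 0 0 0 0 0; 0 0 0 0 0 0; 0 0 0 0 0 0",
  hand=255,
)

```text
t: 25.82
ee_pos: [378.4, 282.3, 22.4]
orientation: [-1.367, 0.921, -0.921]
ft_force: [-0.9, -0.2, 6.0]
width: 35.8
```

```bash
python3 st.py w19
```

```text
t 25.825 ee [378.4 282.3  22.4] jaw 22.04645273260225 tilt -0.0021650312605202005 0.012727859834372246 F [-0.9 -0.2  6. ] w 35.758873443038254 q [ 0.6  0.6  2.1 -0.   0.5  0.2]
```

View pics/w19.png

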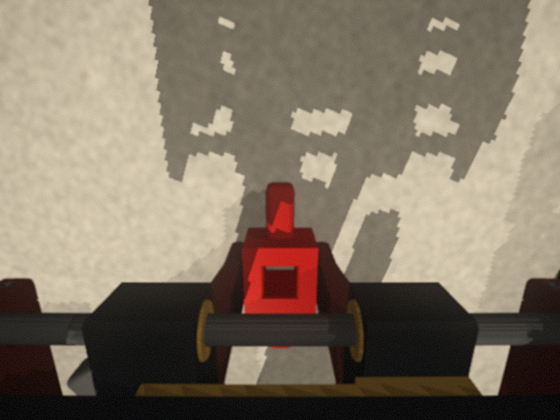

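Call:
servo_tool(
  moves="0 0 0.04 0 0 0; 0 0 0.1 0 0 0; 0 0 0.16 0 0 0; 0.03 -0.01 0.21 0 0 9; 0.07 -0.03 0.218 0 0 18; 0.12 -0.05 0.218 0 0 27; 0.15 -0.08 0.218 0 0 36; 0.18 -0.1 0.218 0 0 45",
)

```text
t: 26.88
ee_pos: [559.1, 180.8, 239.7]
orientation: [-1.549, 0.311, -0.31]
ft_force: [1.0, 0.2, -1.1]
width: 35.9
```

Call:
servo_tool(
  moves="0.02 -0.02 0 0 0 8; 0.04 -0.04 0 0 0 14.8; 0.06 -0.05 0 0 0 14.8; 0.06 -0.05 0 0 0 14.8; 0.06 -0.05 0 0 0 14.8",
)

```text
t: 27.5
ee_pos: [617.4, 132.4, 239.6]
orientation: [-1.568, 0.113, -0.111]
ft_force: [-0.5, 1.1, -0.7]
width: 35.5
```

```bash
python3 st.py w20; python3 stems.py; python3 hand.py
```

```text
t 27.5 ee [617.4 132.4 239.6] jaw 81.84194298126874 tilt -0.08182322729070483 -0.016684708005919147 F [-0.5  1.1 -0.7] w 35.48008782319976 q [ 0.2  0.4  1.6  0.   1.1 -1.2]
wrist 41 [635.3 112.7  94.4] [635.6 112.5  94.5] (np.float64(263.0440932367101), np.float64(222.38549215479304))
   bonnet 161 ((634.8507080078125, 108.68183898925781), 12.811053276062012)
wrist 146 [622.4   9.1  95. ] [623.1   8.6  94.6] (np.float64(157.2482016912722), np.float64(224.38948773756005))
   bonnet 380 ((623.4370727539062, 7.33699893951416), 15.92969799041748)
wrist 178 [607.3 -99.6  94.7] [ 607.7 -100.5   94.6] (np.float64(47.63493253079818), np.float64(224.5964220374431))
   bonnet 426 ((607.9144287109375, -100.69080352783203), 16.23889923095703)
   bonnet 15 ((632.6813354492188, 106.66047668457031), 7.149885177612305)
top 21 [623.    9.6  94.5] [623.8   8.8  94.7] (np.float64(277.66587289679796), np.float64(186.09484369783746))
   bonnet 64 ((622.5426025390625, 8.9427490234375), 15.893401145935059)
top 24 [607.3 -99.5  94.3] [607.6 -99.2  94.5] (np.float64(319.7083581076957), np.float64(192.49926197362106))
   bonnet 67 ((607.4758911132812, -99.06705474853516), 16.011295318603516)
wrist [12.7 90.5] 1713 ztop 30.7680696237108 rect c [ 463.8 -146.7] [32.4 88.6] yaw 165.1 pca 158.2 hub [ 466.4 -143.1] [19.7 36.6] 67.4312973022461
top [337.4 249. ] 118 ztop 31.023053202382776 rect c [ 472.6 -154.2] [30.8 59.1] yaw 157.3 pca 155.4 hub [ 461.8 -149.6] [30.9 34.2] 69.10128784179688
```

View pics/w20.png

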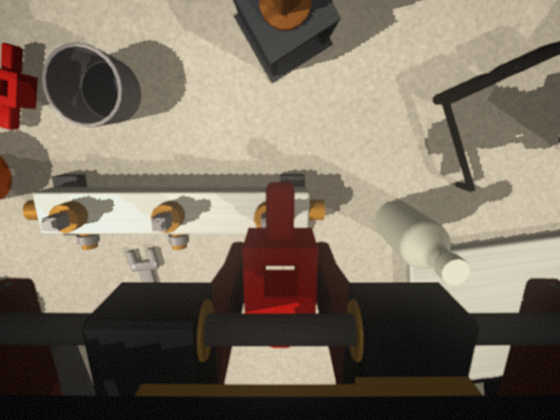

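```bash
cat > held.py <<'E'
from h import *
C=cam("wrist");P=C["P"];o=C["o"]
Rt=R.from_rotvec(o["orientation"]).as_matrix()
hsv=cv2.cvtColor(C["rgb"],cv2.COLOR_RGB2HSV)
L=(P-o["ee_pos"])@Rt   # tool coords
red=((hsv[...,0]<8)|(hsv[...,0]>172))&(hsv[...,1]>140)&(hsv[...,2]>40)
m=red&(np.abs(L[...,0])<60)&(np.abs(L[...,2])<25)&(np.abs(L[...,1])<30)
q=L[m]
print(len(q),"y hist",np.histogram(q[:,1],bins=np.arange(-30,31,4)))
top=m&(L[...,1]<-4)&(L[...,1]>-12)
t=L[top]; print("top",len(t),"x",np.percentile(t[:,0],[1,50,99]),"z",np.percentile(t[:,2],[1,50,99]),"y",np.median(t[:,1]))
if len(t)>10: print(cv2.minAreaRect(t[:,[0,2]].astype(np.float32)))
w=m&(L[...,0]<-20)
t=L[w]; print("wing",len(t),"x",np.percentile(t[:,0],[0.5,50]),"z",np.median(t[:,2]))
if len(t)>10: print(np.polyfit(t[:,0],t[:,2],1))
E
python3 held.py
```

```text
7053 y hist (array([   0,    0,    1,    0,   16, 3947,  486, 1661,  304,  206,  198,
        186,   48,    0,    0]), array([-30, -26, -22, -18, -14, -10,  -6,  -2,   2,   6,  10,  14,  18,
        22,  26,  30]))
top 4182 x [-17.5  -1.5  17.9] z [-18.4  -0.5  17.1] y -8.090060075330367
((0.34317779541015625, -0.6721267700195312), (36.23427963256836, 36.55589294433594), 89.78875732421875)
wing 1354 x [-45.3 -33.2] z -0.4956890493154874
[-0.  -1.2]
```

Call:
servo_tool(
  moves="0.021 -0.016 0 0 0 0; 0.021 -0.016 -0.04 0 0 0; 0.021 -0.016 -0.08 0 0 0; 0.021 -0.016 -0.11 0 0 0; 0.021 -0.016 -0.112 0 0 0; 0.021 -0.016 -0.112 0 0 0; 0.021 -0.016 -0.112 0 0 0",
)

```text
t: 28.68
ee_pos: [640.4, 116.5, 130.0]
orientation: [-1.567, 0.109, -0.114]
ft_force: [0.1, 0.4, -0.6]
width: 36.1
```

```bash
python3 st.py w21; python3 stems.py; python3 held.py;python3 pot.py s21; python3 - <<'E'
from h import *
C=cam("top"); cv2.imwrite("pics/t21.png",cv2.resize(C["rgb"][150:230,200:360,::-1],None,fx=5,fy=5,interpolation=2))
E
```

```text
t 28.675 ee [640.4 116.5 130. ] jaw 81.85388204208594 tilt 0.15288607261534848 0.04724335575474281 F [ 0.1  0.4 -0.6] w 36.1050303658358 q [ 0.2  0.6  1.6 -0.   0.9 -1.3]
   bonnet 147 ((635.5186767578125, 116.66627502441406), 15.48769474029541)
wrist 419 [622.6   9.1  94.9] [623.    8.5  94.8] (np.float64(106.18548496874831), np.float64(242.56727672519443))
   bonnet 925 ((623.5263671875, 7.860607624053955), 16.19890022277832)
top 21 [622.3   9.3  94.9] [622.6   8.8  94.6] (np.float64(277.7625182607887), np.float64(186.33268318843722))
   bonnet 63 ((622.642822265625, 9.457003593444824), 16.00039291381836)
top 23 [606.7 -99.6  94.7] [607.6 -99.2  95.9] (np.float64(319.73885481737693), np.float64(192.69569100961428))
   bonnet 63 ((607.510498046875, -99.04326629638672), 15.889415740966797)
7054 y hist (array([   2,    0,    0,    1,   20, 3925,  479, 1685,  298,  212,  185,
        178,   69,    0,    0]), array([-30, -26, -22, -18, -14, -10,  -6,  -2,   2,   6,  10,  14,  18,
        22,  26,  30]))
top 4151 x [-17.5  -1.4  17.8] z [-18.4  -0.5  17.1] y -8.125398465654003
((0.31130218505859375, -0.4125709533691406), (36.87310791015625, 36.53207015991211), 89.26628875732422)
wing 1392 x [-45.4 -33.2] z -0.4939812318021529
[-0.  -0.7]
1140 ((494.2680969238281, -29.541690826416016), 30.26296615600586)
55 ((472.4378662109375, -32.527488708496094), 35.84667205810547)
```

View pics/w21.png

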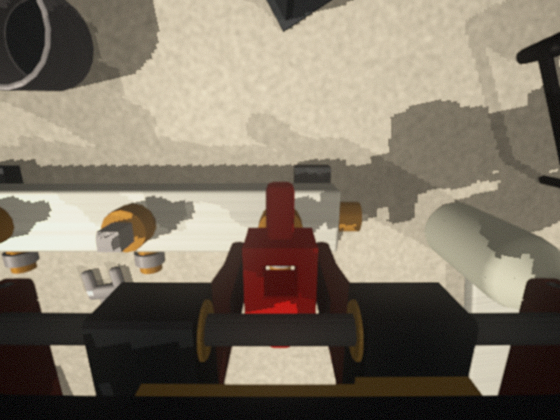

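View pics/s21.png

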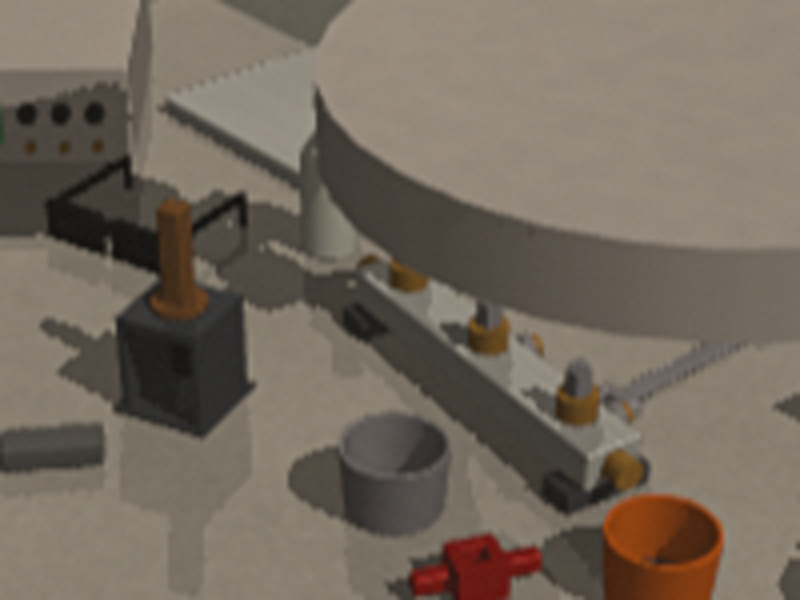

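Call:
servo_tool(
  moves="-0.0012 0 0 0 0 0; -0.0012 0 -0.006 0 0 0; -0.0012 0 -0.012 0 0 0; -0.0012 0 -0.016 0 0 0; -0.0012 0 -0.016 0 0 0; -0.0012 0 -0.016 0 0 0",
)

```text
t: 29.78
ee_pos: [638.2, 116.2, 112.2]
orientation: [-1.568, 0.112, -0.112]
ft_force: [0.4, 0.2, -0.6]
width: 35.9
```

```bash
python3 st.py; python3 st.py
```

```text
t 29.775 ee [638.2 116.2 112.2] jaw 81.84545273681664 tilt 0.00561525245641005 0.0009743251991934931 F [ 0.4  0.2 -0.6] w 35.90407200390709 q [ 0.2  0.6  1.6 -0.   0.9 -1.3]
t 29.825 ee [638.3 116.2 112.3] jaw 81.84628143944887 tilt 0.014346086904942101 0.0027888642297655974 F [-0.4 -0.6 -1.2] w 36.04912048797371 q [ 0.2  0.6  1.6 -0.   0.9 -1.3]
```

Call:
servo_tool(
  moves="0.0006 0.0003 0 0 0 0; 0.0006 0.0003 -0.002 0 0 0; 0.0006 0.0003 -0.004 0 0 0; 0.0006 0.0003 -0.005 0 0 0",
)

```text
t: 30.38
ee_pos: [638.6, 116.5, 106.9]
orientation: [-1.568, 0.112, -0.111]
ft_force: [-0.0, -0.2, -1.0]
width: 35.8
```

```bash
python3 st.py; python3 st.py
```

```text
t 30.375 ee [638.6 116.5 106.9] jaw 81.84691960982285 tilt -0.01918616707773166 -0.005951195670147569 F [-0.  -0.2 -1. ] w 35.81794109338412 q [ 0.2  0.6  1.6  0.   0.9 -1.3]
t 30.425 ee [638.6 116.5 106.9] jaw 81.84432846976783 tilt -0.022827624831115653 -0.008744215065031313 F [-0.7 -0.6 -0.8] w 35.61965438777636 q [ 0.2  0.6  1.6 -0.   0.9 -1.3]
```

The bore is over the stem with no side force, so I'll push it home.

Call:
servo_tool(
  moves="0 0 -0.004 0 0 0; 0 0 -0.008 0 0 0; 0 0 -0.011 0 0 0; 0 0 -0.013 0 0 0; 0 0 -0.0145 0 0 0; 0 0 -0.0145 0 0 0",
)

```text
t: 31.22
ee_pos: [638.8, 116.5, 92.7]
orientation: [-1.568, 0.112, -0.112]
ft_force: [0.2, -0.5, -1.0]
width: 35.6
```

```bash
python3 st.py; python3 st.py
```

```text
t 31.225 ee [638.8 116.5  92.7] jaw 81.8478490586789 tilt 0.007302091207621639 0.000389881716471252 F [ 0.2 -0.5 -1. ] w 35.64279771484413 q [ 0.2  0.6  1.6 -0.   0.8 -1.3]
t 31.275 ee [638.8 116.5  92.7] jaw 81.84686661360428 tilt 0.00985742680941079 0.001788004723445924 F [-0.1  0.6 -0.2] w 36.09028101139755 q [ 0.2  0.6  1.6 -0.   0.8 -1.3]
```

Call:
servo_tool(
  moves="0 0 -0.0007 0 0 0; 0 0 -0.0012 0 0 0; 0 0 -0.0012 0 0 0",
)

```text
t: 31.7
ee_pos: [638.8, 116.5, 92.5]
orientation: [-1.568, 0.112, -0.112]
ft_force: [-2.3, -0.5, 6.5]
width: 36.1
```

```bash
python3 st.py; python3 st.py
```

```text
t 31.7 ee [638.8 116.5  92.5] jaw 81.84161066111669 tilt 0.01858667293400776 0.006530920517550165 F [-2.3 -0.5  6.5] w 36.054678516038884 q [ 0.2  0.6  1.6  0.   0.8 -1.3]
t 31.75 ee [638.8 116.5  92.5] jaw 81.84845848904128 tilt 0.02224625026416238 0.007460347900801578 F [-2.6  0.4  8. ] w 35.66924118745346 q [ 0.2  0.6  1.6  0.   0.8 -1.3]
```

Seated, with about 8 N of contact at z 92.5. Releasing and going up.

Call:
servo_tool(
  moves="0 0 0.001 0 0 0; 0 0 0.001 0 0 0; 0 0 0.001 0 0 0; 0 0 0.001 0 0 0; 0 0 0.001 0 0 0",
  hand=70,
)

```text
t: 32.42
ee_pos: [638.7, 116.5, 92.4]
orientation: [-1.568, 0.112, -0.112]
ft_force: [0.2, 0.8, -0.7]
width: 63.9
```

Call:
servo_tool(
  moves="0 0 0.03 0 0 0; 0 0 0.08 0 0 0; -0.01 -0.01 0.13 0 0 0; -0.045 -0.06 0.15 0 0 -3; -0.08 -0.12 0.15 0 0 -6; -0.11 -0.17 0.15 0 0 -9; -0.15 -0.22 0.15 0 0 -12; -0.177 -0.267 0.15 0 0 -15",
)

```text
t: 33.42
ee_pos: [460.2, -151.7, 242.7]
orientation: [-1.547, 0.318, -0.318]
ft_force: [0.4, -0.6, -0.4]
width: 64.0
```

Call:
servo_tool(
  moves="0 0 0 0 0 0; 0 0 0 0 0 0",
  hand=95,
)

```text
t: 33.67
ee_pos: [462.0, -150.5, 242.7]
orientation: [-1.547, 0.317, -0.318]
ft_force: [-0.3, 0.5, 0.0]
width: 55.6
```

```bash
python3 st.py w23; python3 hand.py; python3 pot.py s23; python3 - <<'E'
from h import *
C=cam("top"); cv2.imwrite("pics/t23.png",cv2.resize(C["rgb"][150:230,200:360,::-1],None,fx=5,fy=5,interpolation=2))
E
```

```text
t 33.675 ee [ 462.  -150.5  242.7] jaw 66.80203720067382 tilt 0.036171030567882595 0.02178400906965855 F [-0.3  0.5  0. ] w 55.622454060543305 q [-0.3  0.2  1.9  0.   1.  -1.5]
wrist [278.6 186.2] 1132 ztop 31.052437380724893 rect c [ 462.4 -152. ] [34.4 89.5] yaw 157.5 pca 156.8 hub [ 462.3 -151.8] [34.4 36.3] 66.88558197021484
wrist [553.1 251.3] 434 ztop 85.83977129774203 rect c [634.7  99.1] [14.1 37.4] yaw 153.4 pca 167.3 hub [636.4  98.3] [ 4.4 36.1] 78.81277465820312
top [237.5 177.9] 106 ztop 102.22637790956657 rect c [649. 114.] [31.9 57.3] yaw 171.5 pca 172.9 hub [643.9 114.7] [31.9 47. ] 81.50581359863281
679 ((479.66314697265625, -47.77992630004883), 39.886253356933594)
54 ((471.60821533203125, -31.275352478027344), 34.190521240234375)
```

View pics/w23.png

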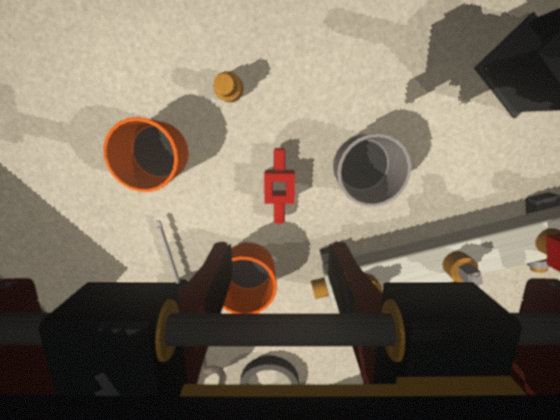

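View pics/s23.png

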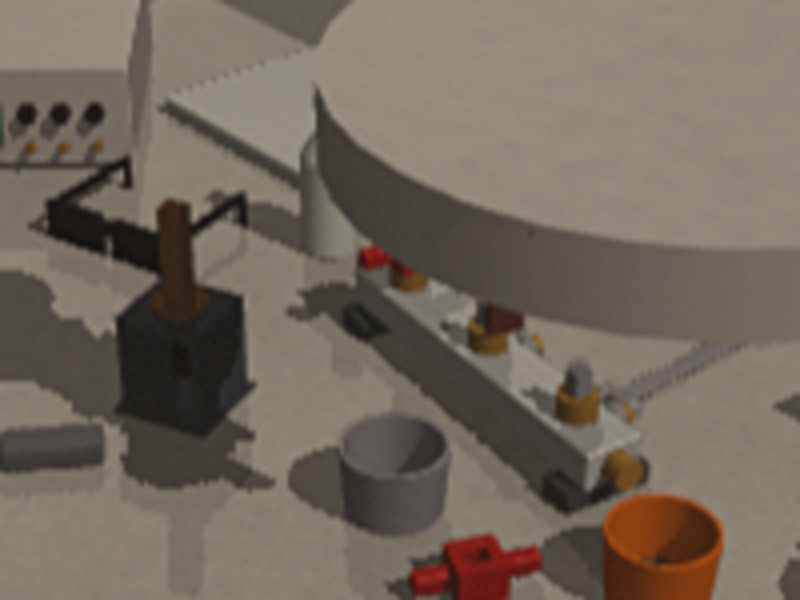

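View pics/t23.png

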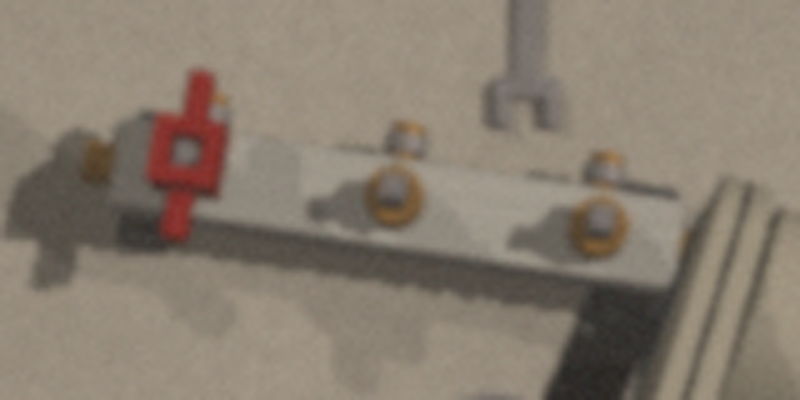

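Handle A sits home on the left stem with the stem showing through the bore. Now handle B at (462.3,-152).

Call:
servo_tool(
  moves="0 -0.001 -0.04 0 0 0; 0 -0.001 -0.09 0 0 0; 0 -0.001 -0.13 0 0 0; 0 -0.001 -0.15 0 0 0; 0 -0.001 -0.15 0 0 0; 0 -0.001 -0.15 0 0 0",
)

```text
t: 34.72
ee_pos: [462.4, -151.4, 93.1]
orientation: [-1.548, 0.316, -0.317]
ft_force: [0.2, -0.4, -0.0]
width: 54.7
```

```bash
python3 st.py w24; python3 hand.py
```

```text
t 34.725 ee [ 462.4 -151.4   93.1] jaw 66.88577059210216 tilt 0.055229638560148314 0.0029481703814628335 F [ 0.2 -0.4 -0. ] w 54.74989876118863 q [-0.3  0.5  2.  -0.   0.7 -1.5]
wrist [280.  224.8] 3369 ztop 30.961447882564652 rect c [ 462.5 -151.7] [35.2 90.8] yaw 156.4 pca 156.4 hub [ 462.6 -151.8] [35.2 36.9] 66.4128646850586
top [237.4 178. ] 110 ztop 102.12984050850142 rect c [648.6 115.9] [55.9 31.9] yaw 1.4 pca 172.8 hub [642.6 115. ] [32.1 43.2] 81.39459991455078
```

View pics/w24.png

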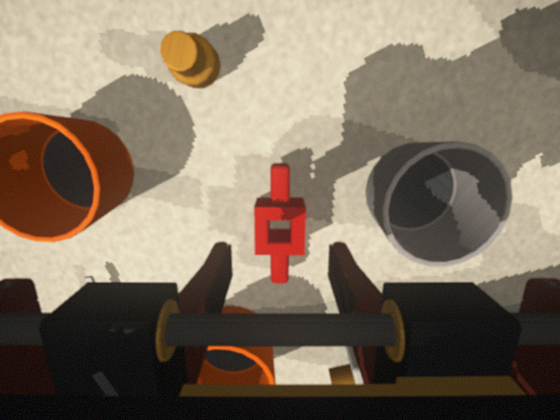

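Call:
servo_tool(
  moves="0 0 -0.04 0 0 -0.3; 0 0 -0.06 0 0 -0.3; 0 0 -0.0705 0 0 -0.3; 0 0 -0.0705 0 0 -0.3; 0 0 -0.0705 0 0 -0.3",
)

```text
t: 35.5
ee_pos: [462.3, -151.7, 22.8]
orientation: [-1.547, 0.32, -0.322]
ft_force: [-0.3, -0.3, 0.1]
width: 55.2
```

Call:
servo_tool(
  moves="0 0 0 0 0 0; 0 0 0 0 0 0; 0 0 0 0 0 0; 0 0 0 0 0 0; 0 0 0 0 0 0",
  hand=255,
)

```text
t: 36.12
ee_pos: [462.0, -151.6, 22.4]
orientation: [-1.547, 0.321, -0.322]
ft_force: [-0.8, 0.6, 6.2]
width: 35.7
```

```bash
python3 st.py; python3 held.py
```

```text
t 36.125 ee [ 462.  -151.6   22.4] jaw 66.54211089289261 tilt 0.038573441956798626 0.003725228694111238 F [-0.8  0.6  6.2] w 35.74728434981017 q [-0.3  0.6  2.   0.   0.5 -1.5]
7374 y hist (array([  13,   10,    8,   10,   51, 4010,  531, 1701,  322,  232,  212,
        186,   87,    1,    0]), array([-30, -26, -22, -18, -14, -10,  -6,  -2,   2,   6,  10,  14,  18,
        22,  26,  30]))
top 4271 x [-17.6  -1.7  17.9] z [-18.1  -0.1  17.6] y -8.181013877946448
((0.5988388061523438, 3.0996570587158203), (43.26462936401367, 37.33481979370117), 89.79801177978516)
wing 1428 x [-45.5 -33.6] z -0.06163579457255493
[-0.  -0.3]
```

Call:
servo_tool(
  moves="0 0 0.04 0 0 0; 0 0 0.1 0 0 0; 0.01 0.005 0.148 0 0 5; 0.06 0.02 0.148 0 0 10; 0.1 0.035 0.148 0 0 15.3; 0.14 0.05 0.148 0 0 15.3; 0.1455 0.051 0.148 0 0 15.3; 0.1455 0.051 0.12 0 0 15.3",
)

```text
t: 37.22
ee_pos: [608.4, -100.6, 143.0]
orientation: [-1.568, 0.109, -0.114]
ft_force: [-0.5, -0.3, -0.5]
width: 35.5
```

Call:
servo_tool(
  moves="0 0 -0.01 0 0 0; 0 0 -0.01 0 0 0; 0 0 -0.01 0 0 0",
)

```text
t: 37.6
ee_pos: [607.4, -100.8, 132.7]
orientation: [-1.568, 0.111, -0.113]
ft_force: [-0.2, 0.3, -0.6]
width: 35.8
```

```bash
python3 st.py w25; python3 held.py;python3 stems.py; python3 pot.py s25
```

```text
t 37.6 ee [ 607.4 -100.8  132.7] jaw 81.82839862247643 tilt 0.041199345613773 -0.003547309389758835 F [-0.2  0.3 -0.6] w 35.849645239127845 q [-0.2  0.6  1.7 -0.   0.9 -1.6]
7161 y hist (array([   0,    0,    0,    0,   22, 3976,  493, 1697,  306,  221,  198,
        182,   66,    0,    0]), array([-30, -26, -22, -18, -14, -10,  -6,  -2,   2,   6,  10,  14,  18,
        22,  26,  30]))
top 4218 x [-17.8  -1.6  17.9] z [-18.5  -0.5  17.1] y -8.116044555250184
((0.384124755859375, -0.7028312683105469), (37.09967041015625, 36.26275634765625), 0.25941145420074463)
wing 1413 x [-45.5 -33.4] z -0.49405083640802205
[ 0.  -0.5]
   bonnet 38 ((647.686767578125, 98.2375259399414), 7.544378280639648)
wrist 380 [622.3   5.8  94.8] [622.1   6.8  94.6] (np.float64(450.4110352078435), np.float64(243.0337116197105))
   bonnet 880 ((623.5792846679688, 6.778913497924805), 15.974408149719238)
   bonnet 123 ((604.1625366210938, -101.08456420898438), 15.290020942687988)
top 80 [637.8 117.   97.4] [635.9 117.   96. ] (np.float64(236.56253168689753), np.float64(179.87138162776574))
top 22 [622.    9.1  94.8] [622.5   8.8  95.8] (np.float64(277.8640150242781), np.float64(186.45468293299052))
   bonnet 60 ((623.0842895507812, 9.530271530151367), 15.511087417602539)
895 ((494.11322021484375, -29.533491134643555), 30.325963973999023)
61 ((472.00421142578125, -33.0386848449707), 35.92842483520508)
```

View pics/s25.png

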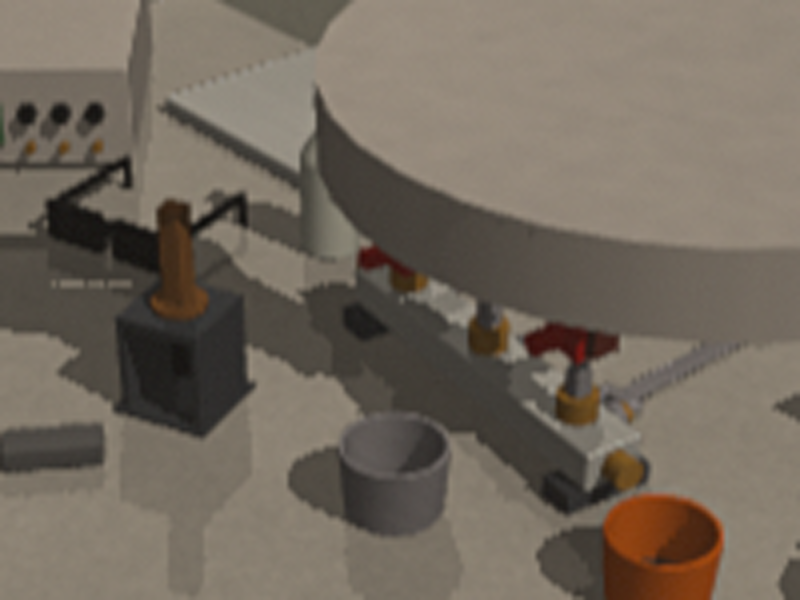

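View pics/w25.png

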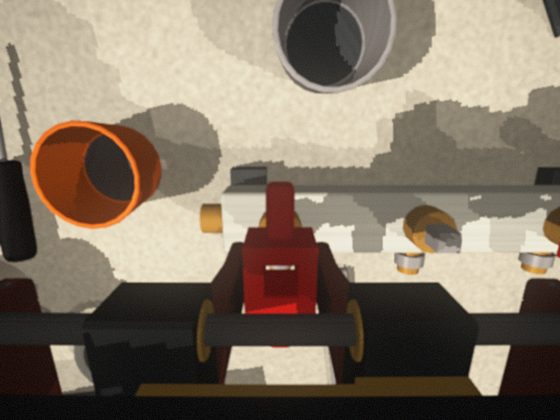

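The handle is over the right stem at side view (575,340), so I'll lower it.

Call:
servo_tool(
  moves="0 0 -0.008 0 0 0; 0 0 -0.015 0 0 0; 0 0 -0.019 0 0 0; 0 0 -0.021 0 0 0; 0 0 -0.021 0 0 0",
)

```text
t: 38.52
ee_pos: [607.1, -100.5, 110.7]
orientation: [-1.568, 0.112, -0.111]
ft_force: [-0.2, -0.6, 0.2]
width: 35.8
```

```bash
python3 st.py; python3 st.py
```

```text
t 38.525 ee [ 607.1 -100.5  110.7] jaw 81.8480356830788 tilt -0.021724760594232395 -0.001083011606495099 F [-0.2 -0.6  0.2] w 35.77227070790744 q [-0.2  0.6  1.7 -0.   0.8 -1.6]
t 38.575 ee [ 607.2 -100.5  110.9] jaw 81.84598470386418 tilt -0.004104496576882222 -0.0015554028453727553 F [ 0.1 -0.6  0.6] w 35.620641523237275 q [-0.2  0.6  1.7 -0.   0.8 -1.6]
```

Call:
servo_tool(
  moves="0.0003 -0.0001 0 0 0 0; 0.0003 -0.0001 -0.002 0 0 0; 0.0003 -0.0001 -0.004 0 0 0; 0.0003 -0.0001 -0.004 0 0 0",
)

```text
t: 39.12
ee_pos: [607.4, -100.6, 106.7]
orientation: [-1.568, 0.112, -0.111]
ft_force: [-1.1, 0.1, -0.1]
width: 35.8
```

```bash
python3 st.py; python3 st.py
```

```text
t 39.125 ee [ 607.4 -100.6  106.7] jaw 81.84612181251788 tilt -0.027120689817694693 0.001371790997856337 F [-1.1  0.1 -0.1] w 35.76081007999138 q [-0.2  0.6  1.7  0.   0.8 -1.6]
t 39.175 ee [ 607.4 -100.5  106.8] jaw 81.8489638841813 tilt -0.018071668229630453 0.00116564538675068 F [ 0.1  0.3 -0.1] w 35.87395630255017 q [-0.2  0.6  1.7  0.   0.8 -1.6]
```

Call:
servo_tool(
  moves="0 0 -0.004 0 0 0; 0 0 -0.008 0 0 0; 0 0 -0.011 0 0 0; 0 0 -0.013 0 0 0; 0 0 -0.0145 0 0 0; 0 0 -0.0145 0 0 0; 0 0 -0.0145 0 0 0",
)

```text
t: 40.1
ee_pos: [607.6, -100.6, 92.5]
orientation: [-1.568, 0.112, -0.112]
ft_force: [-0.2, -0.0, -0.9]
width: 35.8
```

```bash
python3 st.py; python3 st.py
```

```text
t 40.1 ee [ 607.6 -100.6   92.5] jaw 81.84481825243341 tilt 0.007589143103602258 -0.0007154383241373408 F [-0.2 -0.  -0.9] w 35.80983812933577 q [-0.2  0.6  1.7 -0.   0.8 -1.6]
t 40.15 ee [ 607.6 -100.6   92.5] jaw 81.84668511906992 tilt 0.0071965137827386255 -0.000702508876889496 F [-0.1 -1.1 -0.5] w 36.13565421363786 q [-0.2  0.6  1.7 -0.   0.8 -1.6]
```

Call:
servo_tool(
  moves="0 0 -0.0007 0 0 0; 0 0 -0.0012 0 0 0; 0 0 -0.0012 0 0 0",
)

```text
t: 40.58
ee_pos: [607.6, -100.6, 92.4]
orientation: [-1.568, 0.112, -0.112]
ft_force: [-3.4, 1.0, 9.9]
width: 35.8
```

```bash
python3 st.py; python3 st.py
```

```text
t 40.575 ee [ 607.6 -100.6   92.4] jaw 81.84365779345526 tilt 0.01299720594648164 -0.0013035317349142095 F [-3.4  1.   9.9] w 35.807287383892884 q [-0.2  0.6  1.7 -0.   0.8 -1.6]
t 40.625 ee [ 607.6 -100.6   92.4] jaw 81.84759153665667 tilt 0.01689924175334255 -0.0019036766870481059 F [-4.   0.5 10.1] w 35.85134617168893 q [-0.2  0.6  1.7 -0.   0.8 -1.6]
```

Seated with about 10 N of contact. I'll release, retreat, and check the whole scene, including for a hidden third handle.

Call:
servo_tool(
  moves="0 0 0.001 0 0 0; 0 0 0.001 0 0 0; 0 0 0.001 0 0 0; 0 0 0.001 0 0 0; 0 0 0.001 0 0 0",
  hand=70,
)

```text
t: 41.3
ee_pos: [607.5, -100.6, 92.2]
orientation: [-1.568, 0.112, -0.112]
ft_force: [0.0, -0.1, -0.4]
width: 63.6
```

Call:
servo_tool(
  moves="0 0 0.03 0 0 0; 0 0 0.08 0 0 0; 0 0 0.14 0 0 0; -0.02 0.02 0.19 0 0 0; -0.06 0.06 0.23 0 0 0; -0.1 0.1 0.25 0 0 0; -0.14 0.1 0.25 0 0 0; -0.14 0.1 0.25 0 0 0",
)

```text
t: 42.3
ee_pos: [465.3, -0.0, 342.8]
orientation: [-1.568, 0.11, -0.111]
ft_force: [0.9, 0.4, -0.4]
width: 63.8
```

```bash
python3 st.py w30; python3 hand.py; python3 - <<'E'
from h import *
for n in("top","side"):
    C=cam(n); cv2.imwrite(f"pics/{n}30.png",C["rgb"][:,:,::-1])
C=cam("wrist");P=C["P"]
m=(P[...,2]>160)&(P[...,2]<180)&(np.hypot(P[...,0]-446,P[...,1]-160)<40)
print("brush top",P[m].mean(0) if m.any() else None)
E
```

```text
t 42.3 ee [465.3  -0.  342.8] jaw 81.91254749605879 tilt 0.028667781250124064 0.001160311956807658 F [ 0.9  0.4 -0.4] w 63.802395247421735 q [-0.   0.1  1.9 -0.   1.2 -1.5]
wrist [228.3 289.1] 527 ztop 100.86503825438471 rect c [607.1 -94.6] [27.6 85.9] yaw 159.3 pca 165.8 hub [607.6 -98. ] [28.9 36.3] 80.7630615234375
wrist [381.7 272. ] 329 ztop 100.45216704126477 rect c [617.1 122.5] [50.9 19.1] yaw 16.7 pca 20.2 hub [628.  129.8] [24.  12.5] 33.45221710205078
brush top [447.1 158.1 169.8]
```

View pics/w30.png

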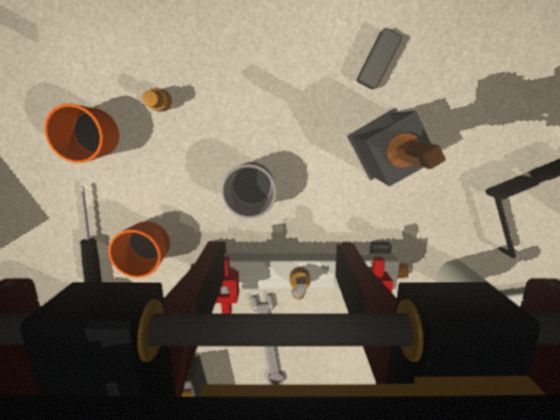

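View pics/top30.png

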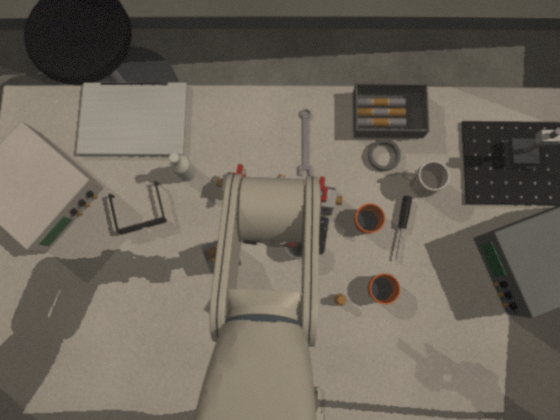

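View pics/side30.png

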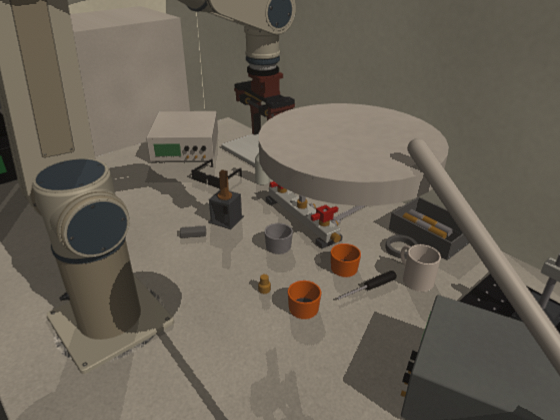

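Call:
servo_tool(
  moves="-0.02 0.05 0 0 0 0; -0.04 0.1 0 0 0 0; -0.06 0.15 0 0 0 0; -0.08 0.2 0 0 0 0; -0.1 0.25 0 0 0 0; -0.12 0.3 0 0 0 0; -0.14 0.35 0 0 0 0; -0.14 0.35 0 0 0 0",
)

```text
t: 43.6
ee_pos: [326.8, 352.3, 341.7]
orientation: [-1.568, 0.109, -0.108]
ft_force: [0.5, -0.5, -0.6]
width: 64.0
```

```bash
python3 st.py; python3 hand.py; python3 - <<'E'
from h import *
C=cam("top"); P=C["P"]; cv2.imwrite("pics/t31.png",cv2.resize(C["rgb"][150:310,150:390,::-1],None,fx=3.3,fy=3.3,interpolation=2))
cv2.imwrite("pics/t31f.png",C["rgb"][:,:,::-1])
for c in((639,116),(608,-101)):
    hsv=cv2.cvtColor(C["rgb"],cv2.COLOR_RGB2HSV)
    red=((hsv[...,0]<6)|(hsv[...,0]>174))&(hsv[...,1]>150)
    m=red&(np.hypot(P[...,0]-c[0],P[...,1]-c[1])<16)&(P[...,2]>90); print("hub top z",np.median(P[m][:,2]),m.sum())
E
```

```text
t 43.6 ee [326.8 352.3 341.7] jaw 82.08311358577946 tilt -0.04536672878524094 -0.015622345335145837 F [ 0.5 -0.5 -0.6] w 63.976811615008984 q [ 0.8  0.1  1.8  0.   1.2 -0.6]
top [237.7 178. ] 112 ztop 101.85492952937867 rect c [649.2 114. ] [31.1 56. ] yaw 172.1 pca 173.5 hub [640.4 115.2] [31.1 38.1] 82.14286041259766
top [320.3 191.6] 99 ztop 102.0893819908484 rect c [ 613.7 -100.9] [29.1 50.2] yaw 172.9 pca 171.3 hub [ 610.3 -100.5] [29.1 43.5] 82.94805145263672
hub top z 99.88275453876486 68
hub top z 100.36869782634733 66
```

View pics/t31.png

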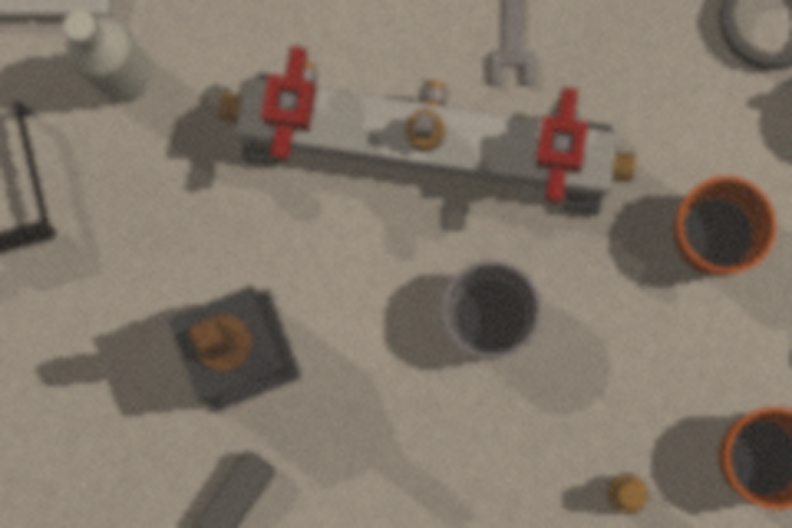

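View pics/t31f.png

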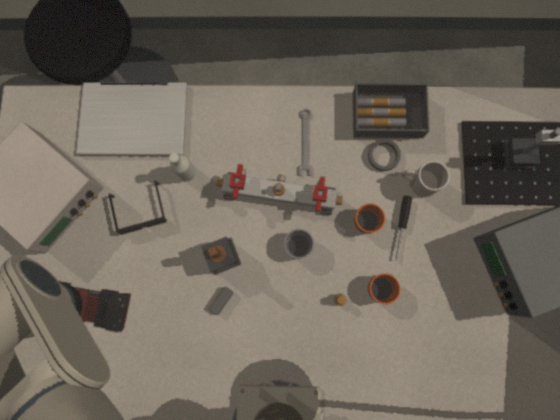

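Both handles are home: hub tops are at 100 mm and the wings at about 172° lie across the manifold. The brush is in its holder, the pot is standing, and there are no red handles left on the bench. Handing in.

```bash
python3 -c "
from workcell import ctrl
print(ctrl.close_job())"
```

```text
the job is handed in; nothing more can be done
None
```

I greased the three stems in order (left, middle, right), put the brush back, and pushed both red handles home. I then handed the job in at about 44 s of the 200 s allowed.

- **Greasing:** before each stem I dipped the bristle tip to about 17 mm above the bench, roughly 38 mm below the pot rim. I then pressed each stem with about 2–3 N.
- **Brush:** it stands upright in its holder again, with the grip top measured at about 170 mm (171 mm before I took it).
- **Handles:** only two were present. They sit on the left and right stems, each pushed down until it met the bonnet with about 8–10 N. Their hub tops read 100 mm, which is home, and the wings lie across the manifold within about 2° in the top view. No red handle was left on the bench.
- **Pot:** it was knocked about 50 mm aside after the third dip while the arm was away from it. It stayed upright and I left it where it was.
- **Other things:** in the last pictures the bystanders looked unmoved, judged by eye only.

No check failed. The left stem press could not be seen in the side view because a large disc blocks it, so that contact rests on the force reading and wrist pose. Force readings jitter by up to about 1 N, so the press values are rough.

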